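Make up the battery box

TASK

Make up the battery box for charging: first turn the selector's bar handle back to off, then move the old packs (one or two black blocks) from the box to the flat metal scrap tray, and take every battery cell from the sloped bin and set it upright on the floor of a bay of the box, one to a bay, with the selector still off. Next fold both hinged half covers over and press them down until they sit flush and meet edge to edge, and last turn the selector to 60 degrees. Leave the relay and capacitor in the bin and the other things on the bench where they are.

Things in the scene. Friction and masses are not known exactly. Their poses are not given: they have to be found in the camera images.
- case: The open battery box screwed to the bench: a low tray 182 (x) x 146 (y) mm with a 5 mm floor and walls up to 15 mm, four bays, and two white half covers hinged along its two long sides (hinge lines along x at y = +73 and -73 mm, 16 mm above the bench) that fold over and meet at y = 0. Origin at the centre of its underside; closed, it is 62 mm high.
- bay0 (a point): Floor centre of a bay of the box (one of four, two under each half cover). The bay is 82 mm along the box's x and 46 mm along its y, between ribs 9 mm high; its axes are those of the box.
- bay1 (a point): Floor centre of a bay of the box (one of four, two under each half cover). The bay is 82 mm along the box's x and 46 mm along its y, between ribs 9 mm high; its axes are those of the box.
- bay2 (a point): Floor centre of a bay of the box (one of four, two under each half cover). The bay is 82 mm along the box's x and 46 mm along its y, between ribs 9 mm high; its axes are those of the box.
- bay3 (a point): Floor centre of a bay of the box (one of four, two under each half cover). The bay is 82 mm along the box's x and 46 mm along its y, between ribs 9 mm high; its axes are those of the box.
- cover_left (a joint): Hinge angle of the white half cover on the box's left side (its +y), rad: 0 = shut and flush, grows opening outwards, stop 1.75; starts at 1.6 to 1.72. It stays where it is left. A shell 182 mm along the hinge; flat top panel 72.5 mm from hinge side to free edge, its outside 46 mm above the hinge when shut; 4 mm walls at hinge side and both ends, open at the seam.
- cover_right (a joint): Hinge angle of the white half cover on the box's right side (its -y), rad: 0 = shut and flush, grows opening outwards, stop 1.75; starts at 1.6 to 1.72. It stays where it is left. A shell 182 mm along the hinge; flat top panel 72.5 mm from hinge side to free edge, its outside 46 mm above the hinge when shut; 4 mm walls at hinge side and both ends, open at the seam.
- selector_box: Grey charger selector box 84 x 84 x 40 mm fixed to the bench, with a black bar handle on top. Origin at the centre of its underside. White marks on top show off (on its -x side), 60 degrees and the far stop.
- selector (a joint): Angle of the selector's bar handle, rad, anticlockwise from above: 0 = off (a stop; the nose points along the selector box's -x), 1.047 = the 60 degree mark, far stop at 1.75. It stays where it is left; at first 0.5 to 1.5.
- handle (a point): On the handle's axis at the height to grip, 63 mm above the bench. The bar is 62 long, 14 mm wide across the grip, from 50 to 76 mm above the bench, with a nose and a white line at its pointing end.
- bin: Grey sloped bin fixed to the bench, 182 mm along the slope x 186 mm wide (y), 3 x 2 compartments. Origin at the centre of its underside; its floor rises towards its +x at 0.26 rad (15 degrees) and is 36 mm above the bench in the middle. Dividers and rim stand 14 mm above the sloped floor, compartments, 46 mm wide, are 66 mm apart in y, 88 mm along the slope.
- cell0: A battery cell: grey block with a bright band and two small round terminals on top, 70 long (x) x 34 wide (y) x 42 mm high (z), terminals 3 mm more; about 200 g. Origin at the centre of its underside. Two to four are present, each upright in a bin compartment at first, long side down the slope; absent ones read None.
- cell1: A battery cell: grey block with a bright band and two small round terminals on top, 70 long (x) x 34 wide (y) x 42 mm high (z), terminals 3 mm more; about 200 g. Origin at the centre of its underside. Two to four are present, each upright in a bin compartment at first, long side down the slope; absent ones read None.
- cell2: A battery cell: grey block with a bright band and two small round terminals on top, 70 long (x) x 34 wide (y) x 42 mm high (z), terminals 3 mm more; about 200 g. Origin at the centre of its underside. Two to four are present, each upright in a bin compartment at first, long side down the slope; absent ones read None.
- cell3: A battery cell: grey block with a bright band and two small round terminals on top, 70 long (x) x 34 wide (y) x 42 mm high (z), terminals 3 mm more; about 200 g. Origin at the centre of its underside. Two to four are present, each upright in a bin compartment at first, long side down the slope; absent ones read None.
- old0: An old, spent pack: plain black block with a paper-brown sleeve and no terminals, 62 (x) x 36 (y) x 50 mm high (z), 160 g. Origin at the centre of its underside. One or two are present, each standing in a bay of the box at first; an absent one reads None.
- old1: An old, spent pack: plain black block with a paper-brown sleeve and no terminals, 62 (x) x 36 (y) x 50 mm high (z), 160 g. Origin at the centre of its underside. One or two are present, each standing in a bay of the box at first; an absent one reads None.
- tray: Flat metal scrap tray fixed to the bench, 100 (x) x 130 (y) mm, walls 3 mm thick and 15 mm high, floor 3 mm. Origin at the centre of its underside.
- relay: Bystander in the bin: black relay block 40 x 32 x 34 mm. Origin under its centre.
- capacitor: Bystander in the bin: black round capacitor can, 32 mm across, 48 mm high, standing. Origin under its centre.
- tape: Bystander: roll of black tape 80 mm across, 20 mm high, flat on the bench.
- screwdriver: Bystander: screwdriver lying on the bench.
- scissors: Bystander: scissors with orange handles, 170 mm long, lying on the bench.
- flux_bottle: Bystander: small white bottle 38 mm across, 90 mm high, at the back.
Mind the look-alikes: they are no part of the job. Leave any orange look-alike of the cell3 alone. What is shaped like the cell1 but turquoise is not meant.

How it is judged:
On the way, in this order (a step that is already met when the one before it is completed fails the run):
1. the selector is turned off (value of joint selector below 0.12 rad), for 0.2 s.
2. the old packs are in the scrap tray and every cell stands in a bay of the box, the selector still off (((x of cell0 in the frame of bay0 between -0.011 and 0.011 m and y of cell0 in the frame of bay0 between -0.011 and 0.011 m and z of cell0 in the frame of bay0 between -0.006 and 0.006 m) or (x of cell0 in the frame of bay1 between -0.011 and 0.011 m and y of cell0 in the frame of bay1 between -0.011 and 0.011 m and z of cell0 in the frame of bay1 between -0.006 and 0.006 m) or (x of cell0 in the frame of bay2 between -0.011 and 0.011 m and y of cell0 in the frame of bay2 between -0.011 and 0.011 m and z of cell0 in the frame of bay2 between -0.006 and 0.006 m) or (x of cell0 in the frame of bay3 between -0.011 and 0.011 m and y of cell0 in the frame of bay3 between -0.011 and 0.011 m and z of cell0 in the frame of bay3 between -0.006 and 0.006 m)) and angle between each of cell0, cell1, cell2, cell3's own z axis and vertical below 0.12 rad and ((x of cell1 in the frame of bay0 between -0.011 and 0.011 m and y of cell1 in the frame of bay0 between -0.011 and 0.011 m and z of cell1 in the frame of bay0 between -0.006 and 0.006 m) or (x of cell1 in the frame of bay1 between -0.011 and 0.011 m and y of cell1 in the frame of bay1 between -0.011 and 0.011 m and z of cell1 in the frame of bay1 between -0.006 and 0.006 m) or (x of cell1 in the frame of bay2 between -0.011 and 0.011 m and y of cell1 in the frame of bay2 between -0.011 and 0.011 m and z of cell1 in the frame of bay2 between -0.006 and 0.006 m) or (x of cell1 in the frame of bay3 between -0.011 and 0.011 m and y of cell1 in the frame of bay3 between -0.011 and 0.011 m and z of cell1 in the frame of bay3 between -0.006 and 0.006 m)) and ((x of cell2 in the frame of bay0 between -0.011 and 0.011 m and y of cell2 in the frame of bay0 between -0.011 and 0.011 m and z of cell2 in the frame of bay0 between -0.006 and 0.006 m) or (x of cell2 in the frame of bay1 between -0.011 and 0.011 m and y of cell2 in the frame of bay1 between -0.011 and 0.011 m and z of cell2 in the frame of bay1 between -0.006 and 0.006 m) or (x of cell2 in the frame of bay2 between -0.011 and 0.011 m and y of cell2 in the frame of bay2 between -0.011 and 0.011 m and z of cell2 in the frame of bay2 between -0.006 and 0.006 m) or (x of cell2 in the frame of bay3 between -0.011 and 0.011 m and y of cell2 in the frame of bay3 between -0.011 and 0.011 m and z of cell2 in the frame of bay3 between -0.006 and 0.006 m)) and ((x of cell3 in the frame of bay0 between -0.011 and 0.011 m and y of cell3 in the frame of bay0 between -0.011 and 0.011 m and z of cell3 in the frame of bay0 between -0.006 and 0.006 m) or (x of cell3 in the frame of bay1 between -0.011 and 0.011 m and y of cell3 in the frame of bay1 between -0.011 and 0.011 m and z of cell3 in the frame of bay1 between -0.006 and 0.006 m) or (x of cell3 in the frame of bay2 between -0.011 and 0.011 m and y of cell3 in the frame of bay2 between -0.011 and 0.011 m and z of cell3 in the frame of bay2 between -0.006 and 0.006 m) or (x of cell3 in the frame of bay3 between -0.011 and 0.011 m and y of cell3 in the frame of bay3 between -0.011 and 0.011 m and z of cell3 in the frame of bay3 between -0.006 and 0.006 m)) and x of old0 in the frame of tray between -0.045 and 0.045 m and y of old0 in the frame of tray between -0.06 and 0.06 m and z of old0 in the frame of tray between -0.035 and 0.035 m and x of old1 in the frame of tray between -0.045 and 0.045 m and y of old1 in the frame of tray between -0.06 and 0.06 m and z of old1 in the frame of tray between -0.035 and 0.035 m and value of joint selector below 0.12 rad), for 0.3 s.
3. both half covers are shut over the cells, the selector still off (value of joint each of cover_left, cover_right below 0.05 rad and value of joint selector below 0.12 rad and ((x of cell0 in the frame of bay0 between -0.011 and 0.011 m and y of cell0 in the frame of bay0 between -0.011 and 0.011 m and z of cell0 in the frame of bay0 between -0.006 and 0.006 m) or (x of cell0 in the frame of bay1 between -0.011 and 0.011 m and y of cell0 in the frame of bay1 between -0.011 and 0.011 m and z of cell0 in the frame of bay1 between -0.006 and 0.006 m) or (x of cell0 in the frame of bay2 between -0.011 and 0.011 m and y of cell0 in the frame of bay2 between -0.011 and 0.011 m and z of cell0 in the frame of bay2 between -0.006 and 0.006 m) or (x of cell0 in the frame of bay3 between -0.011 and 0.011 m and y of cell0 in the frame of bay3 between -0.011 and 0.011 m and z of cell0 in the frame of bay3 between -0.006 and 0.006 m)) and angle between each of cell0, cell1, cell2, cell3's own z axis and vertical below 0.12 rad and ((x of cell1 in the frame of bay0 between -0.011 and 0.011 m and y of cell1 in the frame of bay0 between -0.011 and 0.011 m and z of cell1 in the frame of bay0 between -0.006 and 0.006 m) or (x of cell1 in the frame of bay1 between -0.011 and 0.011 m and y of cell1 in the frame of bay1 between -0.011 and 0.011 m and z of cell1 in the frame of bay1 between -0.006 and 0.006 m) or (x of cell1 in the frame of bay2 between -0.011 and 0.011 m and y of cell1 in the frame of bay2 between -0.011 and 0.011 m and z of cell1 in the frame of bay2 between -0.006 and 0.006 m) or (x of cell1 in the frame of bay3 between -0.011 and 0.011 m and y of cell1 in the frame of bay3 between -0.011 and 0.011 m and z of cell1 in the frame of bay3 between -0.006 and 0.006 m)) and ((x of cell2 in the frame of bay0 between -0.011 and 0.011 m and y of cell2 in the frame of bay0 between -0.011 and 0.011 m and z of cell2 in the frame of bay0 between -0.006 and 0.006 m) or (x of cell2 in the frame of bay1 between -0.011 and 0.011 m and y of cell2 in the frame of bay1 between -0.011 and 0.011 m and z of cell2 in the frame of bay1 between -0.006 and 0.006 m) or (x of cell2 in the frame of bay2 between -0.011 and 0.011 m and y of cell2 in the frame of bay2 between -0.011 and 0.011 m and z of cell2 in the frame of bay2 between -0.006 and 0.006 m) or (x of cell2 in the frame of bay3 between -0.011 and 0.011 m and y of cell2 in the frame of bay3 between -0.011 and 0.011 m and z of cell2 in the frame of bay3 between -0.006 and 0.006 m)) and ((x of cell3 in the frame of bay0 between -0.011 and 0.011 m and y of cell3 in the frame of bay0 between -0.011 and 0.011 m and z of cell3 in the frame of bay0 between -0.006 and 0.006 m) or (x of cell3 in the frame of bay1 between -0.011 and 0.011 m and y of cell3 in the frame of bay1 between -0.011 and 0.011 m and z of cell3 in the frame of bay1 between -0.006 and 0.006 m) or (x of cell3 in the frame of bay2 between -0.011 and 0.011 m and y of cell3 in the frame of bay2 between -0.011 and 0.011 m and z of cell3 in the frame of bay2 between -0.006 and 0.006 m) or (x of cell3 in the frame of bay3 between -0.011 and 0.011 m and y of cell3 in the frame of bay3 between -0.011 and 0.011 m and z of cell3 in the frame of bay3 between -0.006 and 0.006 m))), for 0.3 s.
At the end, for the whole second after the job is handed in: Each cell upright (0.12 rad) on a bay floor, within 11 mm of its centre in x and y and 6 mm in height; old packs in the scrap tray, origins within 45 mm (x), 60 mm (y), 35 mm (height) of its origin; all at rest; covers under 0.05 rad; selector 1.047 rad within 0.1 (((x of cell0 in the frame of bay0 between -0.011 and 0.011 m and y of cell0 in the frame of bay0 between -0.011 and 0.011 m and z of cell0 in the frame of bay0 between -0.006 and 0.006 m) or (x of cell0 in the frame of bay1 between -0.011 and 0.011 m and y of cell0 in the frame of bay1 between -0.011 and 0.011 m and z of cell0 in the frame of bay1 between -0.006 and 0.006 m) or (x of cell0 in the frame of bay2 between -0.011 and 0.011 m and y of cell0 in the frame of bay2 between -0.011 and 0.011 m and z of cell0 in the frame of bay2 between -0.006 and 0.006 m) or (x of cell0 in the frame of bay3 between -0.011 and 0.011 m and y of cell0 in the frame of bay3 between -0.011 and 0.011 m and z of cell0 in the frame of bay3 between -0.006 and 0.006 m)) and angle between each of cell0, cell1, cell2, cell3's own z axis and vertical below 0.12 rad and ((x of cell1 in the frame of bay0 between -0.011 and 0.011 m and y of cell1 in the frame of bay0 between -0.011 and 0.011 m and z of cell1 in the frame of bay0 between -0.006 and 0.006 m) or (x of cell1 in the frame of bay1 between -0.011 and 0.011 m and y of cell1 in the frame of bay1 between -0.011 and 0.011 m and z of cell1 in the frame of bay1 between -0.006 and 0.006 m) or (x of cell1 in the frame of bay2 between -0.011 and 0.011 m and y of cell1 in the frame of bay2 between -0.011 and 0.011 m and z of cell1 in the frame of bay2 between -0.006 and 0.006 m) or (x of cell1 in the frame of bay3 between -0.011 and 0.011 m and y of cell1 in the frame of bay3 between -0.011 and 0.011 m and z of cell1 in the frame of bay3 between -0.006 and 0.006 m)) and ((x of cell2 in the frame of bay0 between -0.011 and 0.011 m and y of cell2 in the frame of bay0 between -0.011 and 0.011 m and z of cell2 in the frame of bay0 between -0.006 and 0.006 m) or (x of cell2 in the frame of bay1 between -0.011 and 0.011 m and y of cell2 in the frame of bay1 between -0.011 and 0.011 m and z of cell2 in the frame of bay1 between -0.006 and 0.006 m) or (x of cell2 in the frame of bay2 between -0.011 and 0.011 m and y of cell2 in the frame of bay2 between -0.011 and 0.011 m and z of cell2 in the frame of bay2 between -0.006 and 0.006 m) or (x of cell2 in the frame of bay3 between -0.011 and 0.011 m and y of cell2 in the frame of bay3 between -0.011 and 0.011 m and z of cell2 in the frame of bay3 between -0.006 and 0.006 m)) and ((x of cell3 in the frame of bay0 between -0.011 and 0.011 m and y of cell3 in the frame of bay0 between -0.011 and 0.011 m and z of cell3 in the frame of bay0 between -0.006 and 0.006 m) or (x of cell3 in the frame of bay1 between -0.011 and 0.011 m and y of cell3 in the frame of bay1 between -0.011 and 0.011 m and z of cell3 in the frame of bay1 between -0.006 and 0.006 m) or (x of cell3 in the frame of bay2 between -0.011 and 0.011 m and y of cell3 in the frame of bay2 between -0.011 and 0.011 m and z of cell3 in the frame of bay2 between -0.006 and 0.006 m) or (x of cell3 in the frame of bay3 between -0.011 and 0.011 m and y of cell3 in the frame of bay3 between -0.011 and 0.011 m and z of cell3 in the frame of bay3 between -0.006 and 0.006 m)) and x of old0 in the frame of tray between -0.045 and 0.045 m and y of old0 in the frame of tray between -0.06 and 0.06 m and z of old0 in the frame of tray between -0.035 and 0.035 m and x of old1 in the frame of tray between -0.045 and 0.045 m and y of old1 in the frame of tray between -0.06 and 0.06 m and z of old1 in the frame of tray between -0.035 and 0.035 m and value of joint each of cover_left, cover_right below 0.05 rad and linear speed of each of cell0, cell1, cell2, cell3, old0, old1 below 0.02 m/s and value of joint selector between 0.947 and 1.147 rad); the robot touches nothing.
It fails at once if the relay or the capacitor in the bin is displaced by more than 40 mm (distance of any of relay, capacitor from where it was at the start of the episode above 0.04 m).
It fails at once if one of the other things on the bench is displaced by more than 40 mm (distance of any of tape, screwdriver, scissors, flux_bottle from where it was at the start of the episode above 0.04 m).
Of old0, old1 only 1 to 2 are there at a start; the rules pass over those that are not, and their reading is None.
Of cell0, cell1, cell2, cell3 only 2 to 4 are there at a start; the rules pass over those that are not, and their reading is None.
At some moment in a run one of cell0, cell1, cell2, cell3 may be knocked a few centimetres aside while the robot is not near it.
It also fails if it takes over 210 s, if anything falls off the work surface, if the arm or the gripper's body presses on something with over 40 N, if the wrist force passes 120 N, or if a joint passes its speed limit or range.

ROBOT

A 6-joint arm with a two-finger parallel gripper is mounted at the origin on the work surface. World frame = base frame: x ahead of the robot, y to its left, z up, the work surface at z = 0. Lengths are in m, angles in rad, forces in N, time in s.
With the tool pointing down it reaches from about 0.275 to 0.875 m from the base axis. Payload 12.5 kg.
Tool frame: the origin (TCP) lies on the front face of the gripper's body, between the roots of the fingers; the fingertips stand 73 mm ahead of it and the grasp point (between the pads) lies 54 mm ahead of it; z points along the fingers, y is the line along which they close (so a half turn about z gives the same grasp; the last joint's range is limited). The gripper opens to 85 mm and grips with 20 to 120 N. Pads are 22 mm wide; open, the fingers measure 114 mm over their backs; the gripper's body (76 mm by 85 mm) begins 54 mm behind the grasp point. The pads swing forward as they close: fully open they stand 13 mm farther back than shut.
Start: joints at [-1.363, 0.351, 1.652, -0, 1.139, -0.085], TCP at [0.159, -0.527, 0.304] pointing down, gripper open.
Joint ranges: [-2.75, 2.75], [-0.79, 2.1], [0.01, 2.65], [-1.57, 4.71], [0.07, 3.14], [-2.87, 2.87]. Speed limits (rad/s): [2.22, 2.22, 2.79, 3.14, 3.14, 3.14].

INTERFACE

Orientations are given as [roll, pitch, yaw] about the fixed x, y, z axes, in that order (R = Rz(yaw) Ry(pitch) Rx(roll)).
In Python, from rig import r gives the robot as it stands.
- The arm moves only by the tool arm_command, never from a script. Its argument "targets" is a list of rows, each a list of 7 numbers: the closure, from -1 (fully open) to 1 (shut), then the shift along the tool's x, y, z in units of 0.04 m (1.0 is 0.04 m), then the turn, a rotation vector about the tool's x, y, z in units of 8 degrees (1.0 is 8 degrees). In form: [[claw, x, y, z, ax, ay, az], ...]. A call has 1 to 5 rows; each row shifts and turns the commanded pose from where the row before left it, along the tool's axes as they then stand; what a row does not reach is not made up. A row lasts 1/8 s, in which the tool goes at most 62.5 mm and 10.7 degrees, less where a joint would pass 70% of its speed; a pose out of reach is approached as far as the arm can. A call with a number of a shift or a turn outside -1 to 1 is refused whole. A call with a gripper value outside its range is refused whole. The fingers move at their own pace and stop on an object; "force" is the grip in N (left out, the last holds). Time passes only in rows, so rows that do not move let the fingers close. It gives the time, the measured TCP pose, the force, the opening and the grip force at its end, in the units of the state.
- r.sense(): the state, without advancing time (a new reading comes with each control period).
- r.snapshot(name): name is "scene" or "side" or "wrist"; returns (picture, depth): 400x640x3 uint8, red, green, blue; 400x640 float32, m along the optical axis (not along the pixel's ray), 0 where there is no reading.
- r.camera_info(name): a dict with "fx", "fy", "cx", "cy" (pixels), "position" and "orientation" of the camera in the world; the wrist camera has in their place "T_tool_cam" (4x4, takes a point from camera to tool coordinates, whose origin is the TCP and whose axes are the flange's). Camera axes: x right, y down, z forward; pixel columns grow to the right and rows downward; lengths in m; the calibration is good to about 2 mm. A picture is of the moment at which its call begins: read the wrist's pose just before it. camera_info takes no time and is no camera call.
- r.sign_off(): hands the job in; it is judged then, once.
Trained networks look in the newest picture that a camera, given by its name, has taken for a name from the list of things; names that differ only in an ending like _2 or _b are one class to them, and where a whole thing is asked for, a point or a joint stands for the part that bears it (a point fixed in the world has none). Each returns a list of dicts, best first, with "confidence" (0 to 1); they miss things now and then, are a little off and sometimes report something else, mostly with a low value. They report only what shows in the picture. A call takes as long as a camera call. They do not tell look-alikes from the thing itself.
- r.search_frame(camera, thing): "pixel" ([column, row] in pixels, amid what is visible of it).
- r.silhouettes(camera, thing): "pixels" (400x640 bool, what is visible of it) and "pixel" ([column, row] in pixels, amid what is visible of it).
- r.place_of(camera, thing): "pixel" ([column, row] in pixels: a listed point, or the origin of a listed thing).
The state is a dict: "time": time; "qpos": joint angles; "qd": joint speeds; "joint_torque": joint torques, N m; "tool_pos": TCP position; "orientation": TCP orientation; "ft_force": force on the tool from outside, world axes, zero at the start; "torque": the same for the moment, N m; "opening": finger opening in m; "gripper_force": force on a finger pad.
Only numpy, scipy, OpenCV 4.12 (cv2) and the standard library are available. Lean on these libraries where they do the work, as an engineer would, in place of code of your own. Each camera call takes 0.05 s, during which the arm holds its last target. There are 200 camera calls.

## Working session

There is one attempt and no reset: what is moved stays moved. The work goes in short steps, Python scripts to look and compute and a tool call to move; the robot and the scene stay as the last step left them, time stands still between calls to the robot, and variables do not carry over. Pictures are saved under pics/ and viewed, at most 14 in all, crops included, and the job is handed in when it is done.

Besides the shell and the picture viewer there is one more tool, called after ">>>" as name(argument=value, ...), one argument or row to a line, values as JSON. arm_command: Moves the arm, as the interface text tells. Its arguments: {"type":"object","properties":{"targets":{"type":"array","items":{"type":"array","items":{"type":"number","minimum":-1,"maximum":1}}},"force":{"type":"number"}},"required":["targets"]}

```bash
ls; mkdir -p pics
python3 - <<'E'
from rig import r
import cv2,numpy as np
for n in ["scene","side"]:
    p,d=r.snapshot(n); cv2.imwrite(f"pics/{n}0.png",cv2.cvtColor(p,cv2.COLOR_RGB2BGR)); np.save(f"{n}_d.npy",d)
    print(r.camera_info(n))
print(r.camera_info("wrist")); s=r.sense(); print(s)
E
```

```text
pics
{'fx': 481.22491515708805, 'fy': 481.22491515708805, 'cx': 325.14364373272656, 'cy': 201.7491203923842, 'position': array([0.75746959, 0.59931237, 1.09558426]), 'orientation': array([-2.61876191, -0.0082903 ,  2.63990459])}
{'fx': 519.2956624620494, 'fy': 519.2956624620494, 'cx': 321.3716814796908, 'cy': 211.91130515551828, 'position': array([-0.18683054,  0.95542141,  0.92566199]), 'orientation': array([-2.25032191, -0.00403022, -2.49807895])}
{'fx': 304.20434291498304, 'fy': 304.20434291498304, 'cx': 320.0068421465683, 'cy': 198.6566546061622, 'T_tool_cam': array([[ 1.09884889e-03, -9.52970827e-01, -3.03060052e-01,
         7.69520994e-02],
       [ 9.99999289e-01,  9.06609605e-04,  7.75013415e-04,
         6.37840129e-04],
       [-4.63808022e-04, -3.03060688e-01,  9.52971146e-01,
        -6.90341382e-02],
       [ 0.00000000e+00,  0.00000000e+00,  0.00000000e+00,
         1.00000000e+00]])}
{'time': 0.1, 'qpos': array([-1.36258910e+00,  3.51188950e-01,  1.65235784e+00, -4.11418503e-06,
        1.13910890e+00, -8.46046887e-02]), 'qd': array([-1.24126669e-03, -9.86923872e-06, -2.30090315e-03,  4.00007165e-04,
        4.21302813e-04,  5.16829354e-04]), 'joint_torque': array([ 5.60276803e-04, -5.06834865e+01, -2.91876000e+01, -4.75244974e-05,
        2.66710522e-03, -1.58357005e-05]), 'tool_pos': array([ 0.15873017, -0.52636456,  0.30340946]), 'orientation': array([-3.14053311e+00, -8.61089231e-05,  2.92813588e-01]), 'ft_force': array([-0.18936948, -0.735104  , -0.57872761]), 'torque': array([ 0.03986748,  0.01822172, -0.0471769 ]), 'gripper_force': 0.0, 'opening': 0.08519528350409059}
```

View pics/scene0.png

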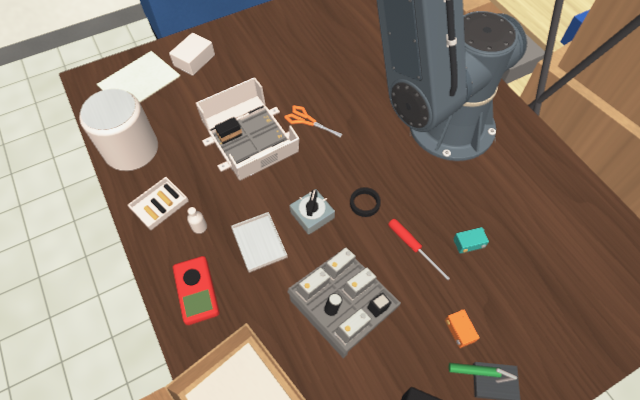

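View pics/side0.png

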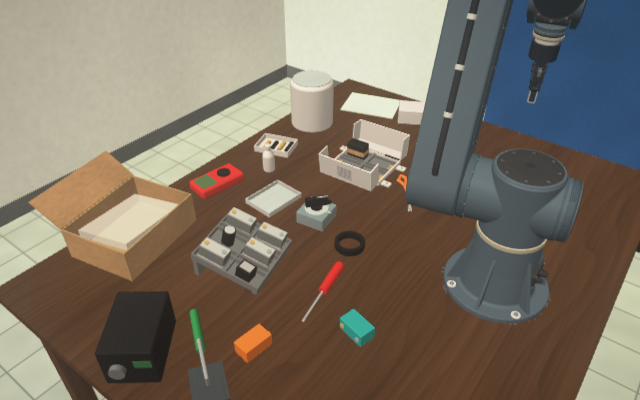

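Scene: case at about (247,128) with one old pack at (228,128). Selector is at (312,208), tray at (259,241), and the bin holds four grey cells at (315,280), (342,262), (362,283) and (355,322). Capacitor is at (333,303), relay at (379,303). The orange (463,328) and turquoise (472,240) look-alikes lie on the bench, so the four grey ones in the bin are meant. Next I'll get positions and an orthophoto as the enlarged view.

```bash
cat > h.py <<'E'
from rig import r
import numpy as np, cv2
from scipy.spatial.transform import Rotation as R
def Tcam(n):
    c=r.camera_info(n)
    if n=="wrist":
        s=r.sense(); T=np.eye(4); T[:3,:3]=R.from_euler('xyz',s['orientation']).as_matrix(); T[:3,3]=s['tool_pos']
        return c,T@c['T_tool_cam']
    T=np.eye(4); T[:3,:3]=R.from_euler('xyz',c['orientation']).as_matrix(); T[:3,3]=c['position']; return c,T
def cloud(n):
    c,T=Tcam(n); p,d=r.snapshot(n)
    v,u=np.mgrid[:400,:640]
    P=np.stack([(u-c['cx'])/c['fx']*d,(v-c['cy'])/c['fy']*d,d],-1)@T[:3,:3].T+T[:3,3]
    P[d==0]=np.nan
    return p,P,c,T
def atz(px,z,c,T):
    k=T[:3,:3]@np.array([(px[0]-c['cx'])/c['fx'],(px[1]-c['cy'])/c['fy'],1]); return T[:3,3]+k*(z-T[2,3])/k[2]
def ortho(p,P,x0,x1,y0,y1,zmax=.3,s=1000):
    # rows: x descending, cols: y descending ; mm pixels
    H,W=int((x1-x0)*s),int((y1-y0)*s); im=np.zeros((H,W,3),np.uint8); hz=np.full((H,W),-1.)
    q=P.reshape(-1,3); c=p.reshape(-1,3); ok=np.isfinite(q[:,0])&(q[:,2]<zmax); q=q[ok];c=c[ok]
    o=np.argsort(q[:,2]); q=q[o];c=c[o]
    i=((x1-q[:,0])*s).astype(int); j=((y1-q[:,1])*s).astype(int); m=(i>=0)&(i<H)&(j>=0)&(j<W)
    im[i[m],j[m]]=c[m]; hz[i[m],j[m]]=q[m,2]
    return im,hz
E
python3 - <<'E'
from h import *
np.set_printoptions(precision=3,suppress=True)
p,P,c,T=cloud("scene"); np.savez("s0.npz",p=p,P=P)
Z={'case':0,'selector_box':0,'handle':.063,'bin':0,'tray':0,'cell0':.04,'old0':.005,'relay':.04,'capacitor':.04,'bay0':.005}
for t,z in Z.items():
    for q in r.place_of("scene",t)[:6]:
        print(t,np.round(q['pixel']),round(q['confidence'],2),atz(q['pixel'],z,c,T))
im,hz=ortho(p,P,.1,.75,-.35,.45)
im=cv2.morphologyEx(im,cv2.MORPH_CLOSE,np.ones((3,3)))
print(P[::100,::160,2])
s=cv2.cvtColor(im,cv2.COLOR_RGB2BGR); cv2.imwrite("pics/ortho.png",s[:600])
print(np.nanmin(P[...,:2][P[...,2]<.02],0),np.nanmax(P[...,:2][P[...,2]<.02],0))
E
```

```text
case [252. 136.] 0.8 [ 0.524 -0.239  0.   ]
case [312. 125.] 0.74 [ 0.356 -0.191  0.   ]
selector_box [310. 218.] 0.91 [0.502 0.075 0.   ]
selector_box [314. 124.] 0.71 [ 0.35  -0.195  0.   ]
handle [312. 200.] 0.68 [0.49  0.061 0.063]
handle [352. 334.] 0.65 [0.571 0.395 0.063]
bin [344. 303.] 0.65 [0.537 0.311 0.   ]
bin [310. 204.] 0.35 [0.483 0.036 0.   ]
bin [254. 135.] 0.21 [ 0.52  -0.239  0.   ]
tray [258. 244.] 0.94 [0.653 0.076 0.   ]
cell0 [339. 267.] 0.84 [0.514 0.241 0.04 ]
cell0 [472. 326.] 0.84 [0.325 0.502 0.04 ]
cell0 [350. 334.] 0.81 [0.57  0.388 0.04 ]
cell0 [310. 291.] 0.71 [0.601 0.259 0.04 ]
cell0 [359. 289.] 0.64 [0.501 0.31  0.04 ]
cell0 [466. 234.] 0.56 [0.197 0.314 0.04 ]
old0 [226. 137.] 0.69 [ 0.593 -0.268  0.005]
relay [376. 307.] 0.54 [0.488 0.363 0.04 ]
capacitor [331. 309.] 0.75 [0.579 0.32  0.04 ]
bay0 [230. 135.] 0.98 [ 0.581 -0.267  0.005]
bay0 [242. 151.] 0.94 [ 0.571 -0.201  0.005]
bay0 [258. 124.] 0.92 [ 0.492 -0.266  0.005]
bay0 [336. 269.] 0.56 [0.514 0.229 0.005]
[[-0.424 -0.318 -0.004 -0.425]
 [-0.744 -0.002 -0.002  0.185]
 [-0.743  0.006  0.043 -0.   ]
 [-0.751  0.001  0.061 -0.001]]
[-1.061 -1.908] [1.641 0.932]
```

View pics/ortho.png

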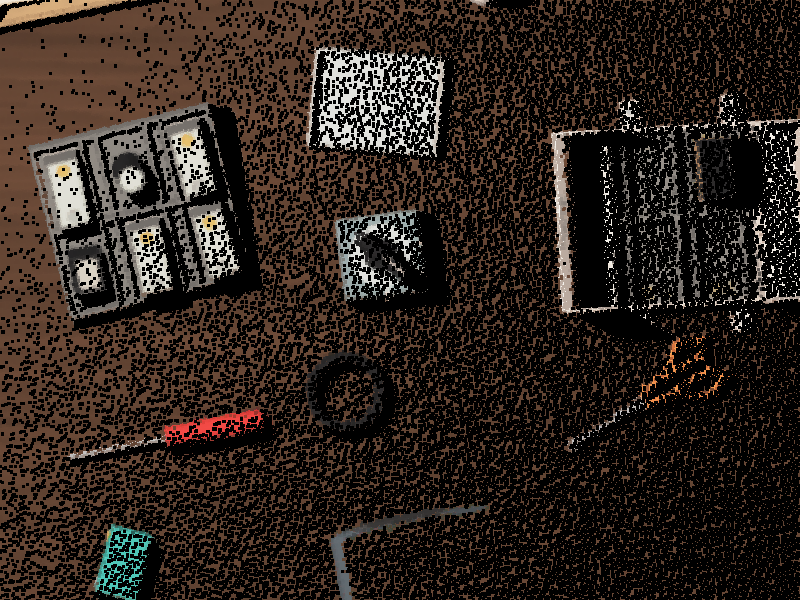

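The ortho shows (x up, y left, 1 mm/px) the four grey cells at (70,190), (193,165), (150,250) and (213,240), capacitor (130,175), relay (88,275), tray (377,103), selector (385,258), old pack (725,170). I'm building a planner, then moving to look closely at the selector.

```bash
cat >> h.py <<'E'
def down(yaw,pitch=0):  # tool pointing down, tool x along yaw; pitch = tilt about tool y axis world (Rz Ry Rx(pi))
    return R.from_euler('xyz',[np.pi,pitch,yaw])
def plan(wps,claw,start=None,step=.038,ang=7.9):
    """wps: list of (pos,Rotation[,claw]); prints calls of 5 rows"""
    if start is None:
        s=r.sense(); start=(s['tool_pos'],R.from_euler('xyz',s['orientation']))
    p,q=np.array(start[0],float),start[1]; rows=[]
    for w in wps:
        t,Q=np.array(w[0],float),w[1]; g=w[2] if len(w)>2 else claw; claw=g
        d=q.inv().apply(t-p); a=np.degrees((q.inv()*Q).magnitude())
        n=max(1,int(np.ceil(max(np.abs(d).max()/step,a/ang))))
        p0,q0=p.copy(),q; rv=(q0.inv()*Q).as_rotvec()
        for i in range(1,n+1):
            pt=p0+(t-p0)*i/n; qt=q0*R.from_rotvec(rv*i/n)
            dd=np.round(q.inv().apply(pt-p)/.04,2); rr=np.round(np.degrees((q.inv()*qt).as_rotvec())/8,2)
            rows.append([g]+(dd+0.).tolist()+(rr+0.).tolist()); p=p+q.apply(dd*.04); q=q*R.from_rotvec(np.radians(rr*8))
    for i in range(0,len(rows),5): print(str(rows[i:i+5]).replace('.0,',',').replace('.0]',']').replace(' ',''))
    return p,q
E
python3 - <<'E'
from h import *
np.set_printoptions(precision=3,suppress=True)
plan([([.40,.00,.28],down(.1)),([.475,.065,.25],down(.1))],-1)
D=np.load("s0.npz"); p,P=D['p'],D['P']
# fit bin top plane yaw + tray + case by heights
def rect(mask):
    q=P[mask][:,:2].astype(np.float32); return cv2.minAreaRect(q*1000)
X,Y,Z=P[...,0],P[...,1],P[...,2]
print('bin',rect((Z>.015)&(X>.42)&(X<.66)&(Y>.18)&(Y<.43)))
print('tray',rect((Z>.008)&(Z<.03)&(X>.58)&(X<.72)&(Y>-.01)&(Y<.16)))
print('sel',rect((Z>.03)&(Z<.05)&(X>.42)&(X<.56)&(Y>-.01)&(Y<.13)))
m=(Z>.06)&(Z<.09)&(X>.42)&(X<.56)&(Y>-.01)&(Y<.13); print('bar',m.sum(),rect(m))
print('case',rect((Z>.03)&(Z<.2)&(X>.40)&(X<.65)&(Y>-.4)&(Y<-.08)))
E
```

```text
[[-1,0.8,-0.91,0.05,0,0,0.12],[-1,0.78,-0.91,0.05,0,0,0.11],[-1,0.77,-0.93,0.05,0,0,0.12],[-1,0.75,-0.95,0.05,0,0,0.11],[-1,0.74,-0.95,0.05,0,0,0.12]]
[[-1,0.72,-0.97,0.05,0,0,0.11],[-1,0.71,-0.98,0.05,0,0,0.12],[-1,0.69,-0.99,0.05,0,0,0.11],[-1,0.67,-1,0.05,0,0,0.12],[-1,0.66,-1.01,0.05,0,0,0.11]]
[[-1,0.65,-1.02,0.05,0,0,0.12],[-1,0.62,-1.03,0.05,0,0,0.11],[-1,0.68,-0.48,0.25,0,0,0],[-1,0.67,-0.47,0.25,0,0,0],[-1,0.68,-0.48,0.25,0,0,0]]
bin ((538.5121459960938, 310.12237548828125), (182.4126739501953, 187.42115783691406), 14.064033508300781)
tray ((646.8489379882812, 73.53594970703125), (134.9432830810547, 100.26079559326172), 84.94905853271484)
sel ((492.8046569824219, 68.53116607666016), (88.02827453613281, 85.70002746582031), 7.5529632568359375)
bar 153 ((494.56622314453125, 69.08817291259766), (61.97213363647461, 14.3812837600708), 49.08616256713867)
case ((533.243408203125, -234.72705078125), (183.4453887939453, 260.9492492675781), 3.1095848083496094)
```

>>> arm_command(
  targets=[
    [-1,0.8,-0.91,0.05,0,0,0.12],
    [-1,0.78,-0.91,0.05,0,0,0.11],
    [-1,0.77,-0.93,0.05,0,0,0.12],
    [-1,0.75,-0.95,0.05,0,0,0.11],
    [-1,0.74,-0.95,0.05,0,0,0.12],
  ],
)

```text
time: 1.27
tool_pos: [0.2597, -0.3058, 0.294]
orientation: [3.141, -0.0, 0.211]
ft_force: [0.3, 0.2, -0.3]
opening: 0.0855
gripper_force: 0.0
```

>>> arm_command(
  targets=[
    [-1,0.72,-0.97,0.05,0,0,0.11],
    [-1,0.71,-0.98,0.05,0,0,0.12],
    [-1,0.69,-0.99,0.05,0,0,0.11],
    [-1,0.67,-1,0.05,0,0,0.12],
    [-1,0.66,-1,0.05,0,0,0.11],
  ],
)

```text
time: 1.9
tool_pos: [0.3602, -0.0866, 0.2841]
orientation: [3.141, -0.001, 0.132]
ft_force: [1.1, -0.5, 0.4]
opening: 0.0853
gripper_force: 0.0
```

>>> arm_command(
  targets=[
    [-1,0.65,-1,0.05,0,0,0.12],
    [-1,0.62,-1,0.05,0,0,0.11],
    [-1,0.68,-0.48,0.25,0,0,0],
    [-1,0.67,-0.47,0.25,0,0,0],
    [-1,0.68,-0.48,0.25,0,0,0],
  ],
)

```text
time: 2.52
tool_pos: [0.4761, 0.0635, 0.2496]
orientation: [3.142, -0.0, 0.1]
ft_force: [0.1, -0.2, 0.6]
opening: 0.0853
gripper_force: 0.0
```

Run:
```python
from h import *
np.set_printoptions(precision=3,suppress=True)
p,P,c,T=cloud("wrist"); s=r.sense(); print(s['tool_pos'],s['orientation'],s['qpos'])
cv2.imwrite("pics/w1.png",cv2.cvtColor(p,cv2.COLOR_RGB2BGR))
X,Y,Z=P[...,0],P[...,1],P[...,2]
def rect(mask):
    q=P[mask][:,:2].astype(np.float32); return cv2.minAreaRect(q*1000)
print('sel',rect((Z>.03)&(Z<.045)&(X>.42)&(X<.56)&(Y>-.0)&(Y<.13)))
m=(Z>.06)&(Z<.09)&(X>.42)&(X<.56)&(Y>-.01)&(Y<.13); print('bar',m.sum(),rect(m),P[m].mean(0))
for q in r.place_of("wrist","handle")[:2]: print(q['pixel'],q['confidence'],atz(q['pixel'],.063,c,T))
```

```text
[0.478 0.065 0.249] [-3.141 -0.001  0.101] [0.039 0.299 1.879 0.001 0.962 1.508]
sel ((491.6162414550781, 66.14726257324219), (88.13355255126953, 84.27935028076172), 7.964643478393555)
bar 1384 ((490.7774353027344, 63.123260498046875), (70.53829956054688, 14.333377838134766), 49.080204010009766) [0.495 0.067 0.074]
[317.1, 174.3] 0.91 [0.494 0.067 0.063]
[14.6, 35.7] 0.19 [0.577 0.304 0.063]
```

View pics/w1.png

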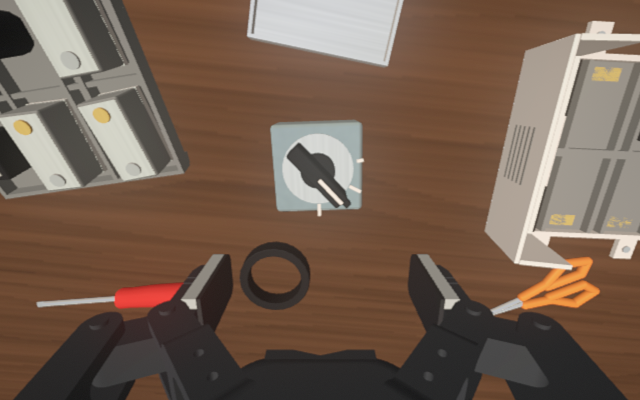

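The box's off mark is at (319,210), the 60° mark at (356,190) and the far stop at (361,160). The nose with the white line points at (347,206), so the bar stands about 41° from off. I'll grip it at yaw 49° and turn it to about 7.5°. Turquoise and orange items are out of view, and the cells in the bin are grey with a bright band and terminals.

Run:
```python
from h import *
a=[.493,.0665]
e=plan([(a+[.20],down(.857)),(a+[.119],down(.857))],-1)
print();e=plan([(a+[.119],down(.12),1)],1,start=e)
print();plan([(a+[.25],down(.12),-1)],-1,start=e)
```

```text
[[-1,0.07,0,0.2,0,0,-0.9],[-1,0.07,0,0.21,0,0,-0.9],[-1,0.07,0.02,0.2,0,0,-0.9],[-1,0.06,0.02,0.21,0,0,-0.91],[-1,0.06,0.03,0.2,0,0,-0.9]]
[[-1,0.06,0.04,0.21,0,0,-0.9],[-1,0,0,0.67,0,0,0],[-1,0,0,0.68,0,0,0],[-1,0,0,0.67,0,0,0]]

[[1,0,0,0,0,0,0.88],[1,0,0,0,0,0,0.88],[1,0,0,0,0,0,0.88],[1,0,0,0,0,0,0.88],[1,0,0,0,0,0,0.88]]
[[1,0,0,0,0,0,0.88]]

[[-1,0,0,-0.82,0,0,0],[-1,0,0,-0.82,0,0,0],[-1,0,0,-0.82,0,0,0],[-1,0,0,-0.81,0,0,0]]
```

>>> arm_command(
  targets=[
    [-1,0.07,0,0.2,0,0,-0.9],
    [-1,0.07,0,0.21,0,0,-0.9],
    [-1,0.07,0.02,0.2,0,0,-0.9],
    [-1,0.06,0.02,0.21,0,0,-0.91],
    [-1,0.06,0.03,0.2,0,0,-0.9],
  ],
)

```text
time: 3.25
tool_pos: [0.4886, 0.0641, 0.2091]
orientation: [3.141, 0.0, 0.734]
ft_force: [0.3, -0.1, -0.6]
opening: 0.0851
gripper_force: 0.0
```

>>> arm_command(
  targets=[
    [-1,0.06,0.04,0.21,0,0,-0.9],
    [-1,0,0,0.67,0,0,0],
    [-1,0,0,0.68,0,0,0],
    [-1,0,0,0.67,0,0,0],
    [-1,0,0,0,0,0,0],
  ],
)

```text
time: 3.88
tool_pos: [0.4907, 0.0645, 0.119]
orientation: [-3.139, 0.002, 0.855]
ft_force: [0.5, 0.3, 0.3]
opening: 0.0856
gripper_force: 0.0
```

>>> arm_command(
  targets=[
    [1,0,0,0,0,0,0],
    [1,0,0,0,0,0,0],
    [1,0,0,0,0,0,0],
    [1,0,0,0,0,0,0],
    [1,0,0,0,0,0,0],
  ],
  force=40,
)

```text
time: 4.5
tool_pos: [0.492, 0.0655, 0.1226]
orientation: [3.141, -0.001, 0.856]
ft_force: [-13.1, 4.8, 41.1]
opening: 0.0133
gripper_force: 63.1
```

>>> arm_command(
  targets=[
    [1,0,0,-0.2,0,0,0],
    [1,0,0,0,0,0,0.88],
    [1,0,0,0,0,0,0.88],
    [1,0,0,0,0,0,0.88],
    [1,0,0,0,0,0,0.88],
  ],
)

```text
time: 5.12
tool_pos: [0.4905, 0.0661, 0.1266]
orientation: [-3.139, 0.003, 0.36]
ft_force: [1.1, 14.9, -18.6]
opening: 0.0133
gripper_force: 44.4
```

>>> arm_command(
  targets=[
    [1,0,0,0,0,0,0.88],
    [1,0,0,0,0,0,0.88],
    [1,0,0,0,0,0,0],
    [1,0,0,0,0,0,0],
  ],
)

```text
time: 5.62
tool_pos: [0.4903, 0.0667, 0.1266]
orientation: [-3.139, 0.003, 0.118]
ft_force: [0.1, 20.9, -17.6]
opening: 0.0133
gripper_force: 44.7
```

Run:
```python
from h import *
s=r.sense();print(s['torque'],s['ft_force'])
```

```text
[3.49999565 0.00840839 0.38098727] [  0.09096224  20.89943026 -17.6396981 ]
```

Run:
```python
from h import *
s=r.sense();p=s['tool_pos']
e=plan([(p+[0,0,.13],down(.118))],-1);print()
plan([([.55,-.235,.30],down(.055))],-1,start=e)
```

```text
[[-1,0,0,-0.81,-0.01,0.01,0],[-1,0,0,-0.81,0,0,0],[-1,-0.01,0,-0.82,-0.01,0.01,0],[-1,0,-0.01,-0.81,0,0,0]]

[[-1,0.07,0.85,-0.12,0,0,0.05],[-1,0.07,0.85,-0.12,0,0,0.05],[-1,0.08,0.86,-0.12,0,0,0.05],[-1,0.08,0.85,-0.12,0,0,0.05],[-1,0.09,0.85,-0.12,0,0,0.05]]
[[-1,0.1,0.85,-0.12,0,0,0.05],[-1,0.1,0.85,-0.13,0,0,0.05],[-1,0.11,0.84,-0.12,0,0,0.05],[-1,0.11,0.85,-0.12,0,0,0.05]]
```

>>> arm_command(
  targets=[
    [-1,0,0,0,0,0,0],
    [-1,0,0,0,0,0,0],
    [-1,0,0,-0.8,0,0,0],
    [-1,0,0,-0.8,0,0,0],
    [-1,0,0,-0.8,0,0,0],
  ],
)

```text
time: 6.25
tool_pos: [0.4918, 0.0647, 0.2253]
orientation: [3.141, -0.001, 0.118]
ft_force: [0.8, 0.2, 0.6]
opening: 0.0855
gripper_force: 0.0
```

>>> arm_command(
  targets=[
    [-1,0,0,-0.8,0,0,0],
  ],
)

```text
time: 6.38
tool_pos: [0.4918, 0.0646, 0.2574]
orientation: [3.141, -0.001, 0.118]
ft_force: [-0.4, 0.3, -0.1]
opening: 0.0853
gripper_force: 0.0
```

Run:
```python
from h import *
s=r.sense(); print(s['tool_pos'],s['orientation'],s['ft_force'])
p,P,c,T=cloud("wrist")
X,Y,Z=P[...,0],P[...,1],P[...,2]
m=(Z>.06)&(Z<.09)&(X>.42)&(X<.56)&(Y>-.01)&(Y<.13); print('bar',m.sum(),cv2.minAreaRect((P[m][:,:2]*1000).astype(np.float32)))
m=(Z>.03)&(Z<.045)&(X>.42)&(X<.56)&(Y>-.0)&(Y<.13); print('sel',m.sum(),cv2.minAreaRect((P[m][:,:2]*1000).astype(np.float32)))
```

```text
[0.49175834 0.06464677 0.25739158] [ 3.14135485e+00 -8.15651004e-04  1.17851654e-01] [-0.4026377   0.2876444  -0.11212876]
bar 1150 ((490.35870361328125, 66.0882568359375), (68.65656280517578, 13.886022567749023), 7.088830471038818)
sel 5593 ((493.7554931640625, 66.2156982421875), (83.81668853759766, 84.23689270019531), 7.684912204742432)
```

Selector is off: bar at 7.1°, box at 7.7°. Next, the case.

>>> arm_command(
  targets=[
    [-1,0.07,0.85,-0.12,0,0,0.05],
    [-1,0.07,0.85,-0.12,0,0,0.05],
    [-1,0.08,0.86,-0.12,0,0,0.05],
    [-1,0.08,0.85,-0.12,0,0,0.05],
    [-1,0.09,0.85,-0.12,0,0,0.05],
  ],
)

```text
time: 7.05
tool_pos: [0.5251, -0.1043, 0.2803]
orientation: [3.141, -0.001, 0.083]
ft_force: [0.2, 1.4, 0.4]
opening: 0.0857
gripper_force: 0.0
```

>>> arm_command(
  targets=[
    [-1,0.1,0.85,-0.12,0,0,0.05],
    [-1,0.1,0.85,-0.13,0,0,0.05],
    [-1,0.11,0.84,-0.12,0,0,0.05],
    [-1,0.11,0.85,-0.12,0,0,0.05],
    [-1,0,0,0,0,0,0],
  ],
)

```text
time: 7.68
tool_pos: [0.5517, -0.239, 0.2997]
orientation: [3.141, -0.001, 0.053]
ft_force: [0.8, -0.0, 0.2]
opening: 0.0855
gripper_force: 0.0
```

Run:
```python
from h import *
np.set_printoptions(precision=3,suppress=True)
s=r.sense(); print(s['tool_pos'],s['orientation'])
p,P,c,T=cloud("wrist"); np.savez("w2.npz",p=p,P=P)
cv2.imwrite("pics/w2.png",cv2.cvtColor(p,cv2.COLOR_RGB2BGR))
for t,z in [('bay0',.005),('case',0),('old0',.005)]:
    for q in r.place_of("wrist",t)[:5]: print(t,np.round(q['pixel']),round(q['confidence'],2),atz(q['pixel'],z,c,T))
for q in r.silhouettes("wrist","old0"):
    Q=P[q['pixels']]; Q=Q[np.isfinite(Q[:,2])]; zt=np.percentile(Q[:,2],95); t=Q[Q[:,2]>.05]
    print('old',q['confidence'],zt,len(t), cv2.minAreaRect((t[:,:2]*1000).astype(np.float32)) if len(t)>5 else '')
```

```text
[ 0.552 -0.239  0.3  ] [ 3.141 -0.001  0.053]
bay0 [287. 147.] 0.94 [ 0.576 -0.2    0.005]
bay0 [293. 215.] 0.86 [ 0.49  -0.209  0.005]
bay0 [342. 218.] 0.68 [ 0.49  -0.271  0.005]
case [315. 183.] 0.78 [ 0.533 -0.235  0.   ]
old0 [346. 147.] 0.58 [ 0.58  -0.27   0.005]
old 0.87 0.055102640461965266 2043 ((580.3831176757812, -268.034423828125), (61.916961669921875, 35.839420318603516), 3.7501509189605713)
```

View pics/w2.png

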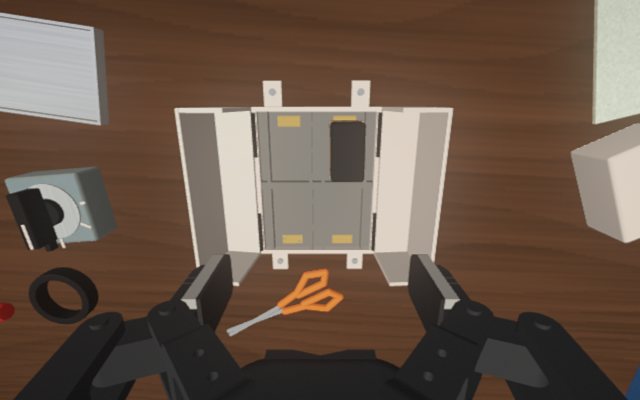

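One old pack only, at pixel (347,150). Covers are open, bays are otherwise empty, and scissors lie at (300,300). I'm measuring the ribs from depth.

Run:
```python
from h import *
np.set_printoptions(precision=1,suppress=True,linewidth=220)
D=np.load("w2.npz");P=D['P']; X,Y,Z=P[...,0],P[...,1],P[...,2]
m=(Z>.095)&(Z<.13)|((Z>.02)&(Z<.13)); m&=(X>.40)&(X<.66)&(Y>-.4)&(Y<-.08)&np.isfinite(Z)
Q=P[m]; Q=Q[(np.abs(Q[:,1]+.235)>.06)]
print(len(Q),cv2.minAreaRect((Q[:,:2]*1000).astype(np.float32)), Q[:,2].max())
ya=.06; c=np.array([.533,-.235]); A=np.array([[np.cos(ya),np.sin(ya)],[-np.sin(ya),np.cos(ya)]])
L=(P[...,:2]-c)@A.T*1000
for x0,x1 in [(-75,-10),(10,75)]:
    k=(L[...,0]>x0)&(L[...,0]<x1)
    print(x0,[ (int(b),round(float(np.nanmedian(Z[k&(np.abs(L[...,1]-b)<1.0)])*1000),1)) for b in range(-76,77,2)])
k=(abs(L[...,1])>12)&(abs(L[...,1])<50)&(L[...,1]>0)
print([ (int(b),round(float(np.nanmedian(Z[k&(np.abs(L[...,0]-b)<1.0)])*1000),1)) for b in range(-96,97,2)])
```

```text
11436 ((532.7718505859375, -235.19064331054688), (182.73269653320312, 253.39920043945312), 3.18324613571167) 0.08840333933856154
-75 [(-76, 18.8), (-74, 18.3), (-72, 15.0), (-70, 6.4), (-68, 4.2), (-66, 4.1), (-64, 4.1), (-62, 13.1), (-60, 13.0), (-58, 8.8), (-56, 4.2), (-54, 4.2), (-52, 4.1), (-50, 4.2), (-48, 4.1), (-46, 3.9), (-44, 4.1), (-42, 4.2), (-40, 4.2), (-38, 4.0), (-36, 4.1), (-34, 4.1), (-32, 4.1), (-30, 3.9), (-28, 4.2), (-26, 4.0), (-24, 4.2), (-22, 4.1), (-20, 4.0), (-18, 4.0), (-16, 3.9), (-14, 4.0), (-12, 4.5), (-10, 13.2), (-8, 8.8), (-6, 3.7), (-4, 4.1), (-2, 4.1), (0, 3.9), (2, 4.0), (4, 12.8), (6, 13.1), (8, 4.1), (10, 4.0), (12, 4.1), (14, 4.1), (16, 4.1), (18, 4.2), (20, 4.1), (22, 4.0), (24, 4.1), (26, 4.0), (28, 4.2), (30, 4.0), (32, 4.2), (34, 4.0), (36, 4.2), (38, 4.0), (40, 4.0), (42, 3.9), (44, 4.1), (46, 4.0), (48, 3.9), (50, 4.0), (52, 4.6), (54, 12.7), (56, 13.0), (58, 4.5), (60, 4.1), (62, 4.0), (64, 4.2), (66, 12.7), (68, 17.4), (70, 18.1), (72, 18.9), (74, 18.5), (76, 18.6)]
10 [(-76, 301.5), (-74, 298.6), (-72, 296.9), (-70, 296.0), (-68, 295.5), 
[... 311 characters left out ...]
2, 308.2), (-20, 308.3), (-18, 305.7), (-16, 307.6), (-14, 306.5), (-12, 306.5), (-10, 307.9), (-8, 307.0), (-6, 307.5), (-4, 307.5), (-2, 307.0), (0, 306.8), (2, 306.5), (4, 307.2), (6, 308.2), (8, 308.3), (10, 308.5), (12, 313.2), (14, 313.2), (16, 313.0), (18, 312.2), (20, 311.7), (22, 310.2), (24, 309.0), (26, 306.3), (28, 304.5), (30, 304.2), (32, 305.4), (34, 293.5), (36, 263.2), (38, 276.5), (40, 276.8), (42, 277.2), (44, 286.7), (46, 289.5), (48, 287.8), (50, 291.2), (52, 292.4), (54, 303.3), (56, 295.3), (58, 297.2), (60, 297.1), (62, 298.9), (64, 300.5), (66, 294.3), (68, 18.7), (70, 18.4), (72, 18.8), (74, 18.4), (76, 18.1)]
  return np.nanmean(a, axis, out=out, keepdims=keepdims)
```

```bash
cat >> h.py <<'E'
C=np.array([.5327,-.2374]); CY=.0575
def bay(sx,sy):
    a=CY; return C+np.array([[np.cos(a),-np.sin(a)],[np.sin(a),np.cos(a)]])@np.array([sx*.0445,sy*.0325])
E
python3 - <<'E'
from h import *
o=[.5804,-.268]
e=plan([(o+[.16],down(.06)),(o+[.094],down(.06))],-.3)
print();e=plan([(o+[.215],down(.06),1),([.647,.0735,.215],down(-.088)),([.647,.0735,.095],down(-.088))],1,start=e)
print([bay(a,b).round(4) for a in(1,-1) for b in (1,-1)])
E
```

```text
[[-0.3,0.17,0.21,0.87,0,0,-0.01],[-0.3,0.17,0.21,0.87,0,0,0],[-0.3,0.17,0.21,0.87,0,0,-0.01],[-0.3,0.16,0.21,0.88,0,0,-0.01],[-0.3,0,0,0.82,0,0,0]]
[[-0.3,0,0,0.83,0,0,0]]

[[1,0,0,-0.76,0,0,0],[1,0,0,-0.75,0,0,0],[1,0,0,-0.76,0,0,0],[1,0,0,-0.76,0,0,0],[1,0.24,-0.94,0,0,0,0.12]]
[[1,0.23,-0.94,0,0,0,0.12],[1,0.21,-0.94,0,0,0,0.11],[1,0.2,-0.95,0,0,0,0.12],[1,0.18,-0.95,0,0,0,0.12],[1,0.16,-0.95,0,0,0,0.12]]
[[1,0.15,-0.95,0,0,0,0.12],[1,0.13,-0.96,0,0,0,0.11],[1,0.12,-0.96,0,0,0,0.12],[1,0,0,0.75,0,0,0],[1,0,0,0.75,0,0,0]]
[[1,0,0,0.75,0,0,0],[1,0,0,0.75,0,0,0]]
[array([ 0.5753, -0.2024]), array([ 0.579 , -0.2673]), array([ 0.4864, -0.2075]), array([ 0.4901, -0.2724])]
```

>>> arm_command(
  targets=[
    [-0.3,0.17,0.21,0.87,0,0,0],
    [-0.3,0.17,0.21,0.87,0,0,0],
    [-0.3,0.17,0.21,0.87,0,0,0],
    [-0.3,0.16,0.21,0.88,0,0,0],
    [-0.3,0,0,0.82,0,0,0],
  ],
)

```text
time: 8.55
tool_pos: [0.5805, -0.2687, 0.1259]
orientation: [3.142, -0.0, 0.056]
ft_force: [0.2, 0.0, -0.2]
opening: 0.0555
gripper_force: 0.0
```

>>> arm_command(
  targets=[
    [-0.3,0,0,0.83,0,0,0],
    [-0.3,0,0,0,0,0,0],
    [1,0,0,0,0,0,0],
    [1,0,0,0,0,0,0],
    [1,0,0,0,0,0,0],
  ],
  force=40,
)

```text
time: 9.18
tool_pos: [0.581, -0.2692, 0.0956]
orientation: [3.14, -0.002, 0.056]
ft_force: [0.0, 1.8, 7.9]
opening: 0.0358
gripper_force: 42.1
```

>>> arm_command(
  targets=[
    [1,0,0,0,0,0,0],
    [1,0,0,0,0,0,0],
    [1,0,0,-0.3,0,0,0],
  ],
)

```text
time: 9.55
tool_pos: [0.58, -0.2689, 0.1062]
orientation: [-3.141, 0.001, 0.056]
ft_force: [0.1, 0.1, -1.8]
opening: 0.0358
gripper_force: 41.1
```

>>> arm_command(
  targets=[
    [1,0,0,-0.9,0,0,0],
    [1,0,0,-0.9,0,0,0],
    [1,0,0,-0.9,0,0,0],
    [1,0.24,-0.94,0,0,0,0.12],
    [1,0.23,-0.94,0,0,0,0.12],
  ],
)

```text
time: 10.18
tool_pos: [0.5955, -0.1924, 0.2152]
orientation: [3.141, -0.001, 0.02]
ft_force: [-0.3, 0.5, -2.2]
opening: 0.0355
gripper_force: 41.1
```

>>> arm_command(
  targets=[
    [1,0.21,-0.94,0,0,0,0.11],
    [1,0.2,-0.95,0,0,0,0.12],
    [1,0.18,-0.95,0,0,0,0.12],
    [1,0.16,-0.95,0,0,0,0.12],
    [1,0.15,-0.95,0,0,0,0.12],
  ],
)

```text
time: 10.8
tool_pos: [0.6335, -0.0025, 0.2148]
orientation: [3.142, -0.001, -0.061]
ft_force: [-0.3, -0.4, -1.0]
opening: 0.0357
gripper_force: 41.1
```

>>> arm_command(
  targets=[
    [1,0.13,-0.96,0,0,0,0.11],
    [1,0.12,-0.96,0,0,0,0.12],
    [1,0,0,0.75,0,0,0],
    [1,0,0,0.75,0,0,0],
    [1,0,0,0.75,0,0,0],
  ],
)

```text
time: 11.42
tool_pos: [0.6487, 0.0723, 0.1238]
orientation: [-3.142, -0.001, -0.092]
ft_force: [-0.1, 0.3, -1.9]
opening: 0.0358
gripper_force: 41.2
```

>>> arm_command(
  targets=[
    [1,0,0,0.7,0,0,0],
    [1,0,0,0,0,0,0],
  ],
)

```text
time: 11.68
tool_pos: [0.6483, 0.0721, 0.0952]
orientation: [3.141, 0.002, -0.093]
ft_force: [-0.3, 0.7, -1.5]
opening: 0.0354
gripper_force: 42.2
```

Run:
```python
from h import *
s=r.sense();p=s['tool_pos']
plan([(p+[0,0,.12],down(-.093)),([.56,.30,.33],down(.245))],-.3)
D=np.load("s0.npz");P=D['P']; X,Y,Z=P[...,0],P[...,1],P[...,2]
m=(Z>.012)&(X>.42)&(X<.66)&(Y>.18)&(Y<.43); Q=P[m]
for k in range(3):
    A=np.c_[Q[:,:2]-[.5385,.31],np.ones(len(Q))]; w,*_=np.linalg.lstsq(A,Q[:,2],rcond=None); res=Q[:,2]-A@w; Q=Q[res<.004]
print(w,np.degrees(np.arctan2(w[1],w[0])),np.degrees(np.arctan(np.hypot(w[0],w[1]))))
```

```text
[[-0.3,0,0,-0.75,0,0,0],[-0.3,0,0,-0.75,0,0.01,0],[-0.3,0,0,-0.75,0,0,0],[-0.3,0,0,-0.75,0,0,0],[-0.3,-0.45,-0.91,-0.48,0,0,-0.4]]
[[-0.3,-0.41,-0.94,-0.48,0,0,-0.41],[-0.3,-0.35,-0.95,-0.47,0,0,-0.4],[-0.3,-0.29,-0.98,-0.48,0,0,-0.4],[-0.3,-0.24,-0.99,-0.48,0,0,-0.4],[-0.3,-0.19,-1,-0.48,0,0,-0.41]]
[0.15864363 0.01470855 0.0362552 ] 5.29700270859004 9.052508560553333
```

>>> arm_command(
  targets=[
    [-0.3,0,0,0,0,0,0],
    [-0.3,0,0,0,0,0,0],
    [-0.3,0,0,0,0,0,0],
    [-0.3,0,0,-0.75,0,0,0],
    [-0.3,0,0,-0.75,0,0,0],
  ],
)

```text
time: 12.3
tool_pos: [0.6486, 0.0722, 0.1568]
orientation: [3.142, 0.0, -0.093]
ft_force: [0.5, -0.7, -0.1]
opening: 0.0555
gripper_force: 0.0
```

>>> arm_command(
  targets=[
    [-0.3,0,0,-0.75,0,0,0],
    [-0.3,0,0,-0.75,0,0,0],
    [-0.3,-0.45,-0.91,-0.48,0,0,-0.4],
    [-0.3,-0.41,-0.94,-0.48,0,0,-0.41],
    [-0.3,-0.35,-0.95,-0.47,0,0,-0.4],
  ],
)

```text
time: 12.92
tool_pos: [0.6037, 0.187, 0.2742]
orientation: [-3.141, -0.0, 0.078]
ft_force: [0.4, -0.1, 0.8]
opening: 0.0555
gripper_force: 0.0
```

>>> arm_command(
  targets=[
    [-0.3,-0.29,-0.98,-0.48,0,0,-0.4],
    [-0.3,-0.24,-0.99,-0.48,0,0,-0.4],
    [-0.3,-0.19,-1,-0.48,0,0,-0.41],
    [-0.3,0,0,0,0,0,0],
  ],
)

```text
time: 13.42
tool_pos: [0.5593, 0.3023, 0.3326]
orientation: [-3.141, -0.003, 0.249]
ft_force: [0.3, 0.2, -0.6]
opening: 0.0556
gripper_force: 0.0
```

```bash
cat >> h.py <<'E'
def cells(n="wrist",lim=None):
    p,P,c,T=cloud(n); out=[]
    for q in r.silhouettes(n,"cell0"):
        Q=P[q['pixels']]; Q=Q[np.isfinite(Q[:,2])]
        if len(Q)<30: continue
        hi=Q[Q[:,2]>np.percentile(Q[:,2],40)]
        best=None; rng=np.random.default_rng(0)   # RANSAC top plane
        for _ in range(200):
            t=Q[rng.choice(len(Q),3,False)]; nn=np.cross(t[1]-t[0],t[2]-t[0]); l=np.linalg.norm(nn)
            if l<1e-8: continue
            nn/=l; nn*=np.sign(nn[2])
            if nn[2]<.9: continue
            k=np.abs((Q-t[0])@nn)<.0015
            if best is None or k.sum()>best[0].sum(): best=(k,nn)
        if best is None: continue
        t=Q[best[0]]; ce=t.mean(0); nn=np.linalg.svd(t-ce)[2][2]; nn*=np.sign(nn[2])
        # rect in the plane
        e1=np.cross([0,1,0],nn); e1/=np.linalg.norm(e1); e2=np.cross(nn,e1)
        (a,b),(w,h),an=cv2.minAreaRect((np.c_[(t-ce)@e1,(t-ce)@e2]*1000).astype(np.float32))
        if w<h: an-=90; w,h=h,w
        ax=np.cos(np.radians(an))*e1+np.sin(np.radians(an))*e2
        ax*=np.sign(ax[0]) if abs(ax[0])>.3 else 1
        top=ce+(a*e1+b*e2)/1000
        out.append((q['pixel'],q['confidence'],top,nn,ax,w,h))
        print(np.round(q['pixel']),round(q['confidence'],2),'top',top.round(4),'n',nn.round(3),'ax',ax.round(3),'size',round(w,1),round(h,1),'yaw',round(float(np.arctan2(ax[1],ax[0])),3),'tilt',round(float(np.arccos(nn[2])),3))
    return p,P,out
E
python3 - <<'E'
from h import *
p,P,o=cells(); s=r.sense(); print(s['tool_pos'],s['orientation'],s['qpos'])
cv2.imwrite("pics/w3.png",cv2.cvtColor(p,cv2.COLOR_RGB2BGR))
X,Y,Z=P[...,0],P[...,1],P[...,2]
m=(Z>.03)&(Z<.07)&(X>.58)&(X<.72)&(Y>0)&(Y<.14); print('old',m.sum(),np.nanmean(P[m],0))
E
```

```text
[157. 281.] 0.95 top [0.3381 0.4908 0.033 ] n [ 0.004 -0.003  1.   ] ax [0.146 0.989 0.002] size 69.5 43.8 yaw 1.424 tilt 0.005
[309. 220.] 0.77 top [0.4891 0.2973 0.065 ] n [-0.239 -0.066  0.969] ax [0.948 0.2   0.248] size 69.9 33.8 yaw 0.208 tilt 0.251
[249. 155.] 0.72 top [0.5564 0.3794 0.0877] n [-0.236 -0.07   0.969] ax [0.943 0.224 0.246] size 69.3 33.8 yaw 0.233 tilt 0.248
[365. 222.] 0.66 top [0.5146 0.2352 0.0675] n [-0.244 -0.049  0.969] ax [0.926 0.284 0.248] size 89.6 33.3 yaw 0.297 tilt 0.251
[0.55999198 0.29987693 0.33065908] [ 3.14132013e+00 -3.55011907e-05  2.45413515e-01] [ 4.18460334e-01  4.84133367e-01  1.38365860e+00 -2.87136735e-04
  1.27381265e+00  1.74392718e+00]
old 2276 [0.64919655 0.0763536  0.0487811 ]
```

View pics/w3.png

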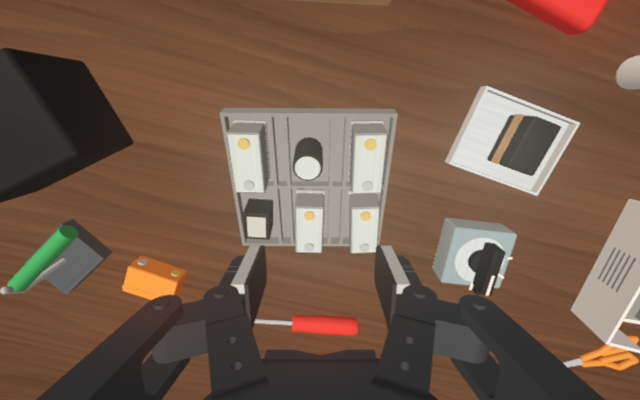

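The picture shows the pack in the tray at (523,145). Four grey cells are in the bin at (247,155), (369,157), (309,222) and (365,222), with capacitor (308,160) and relay (258,218). I'm refining all four tops with the common top plane.

```bash
cat >> h.py <<'E'
def tops(P,n=np.array([-.2449,-.060,.9677]),z0=np.array([.5564,.3794,.0877])):
    n=n/np.linalg.norm(n); h=np.nan_to_num((P-z0)@n,nan=9)
    m=(np.abs(h)<.0025)&(P[...,0]>.42)&(P[...,0]<.67)&(P[...,1]>.18)&(P[...,1]<.45)
    k,lab=cv2.connectedComponents(m.astype(np.uint8)); out=[]
    for i in range(1,k):
        t=P[lab==i]
        if len(t)<300: continue
        ce=t.mean(0); e1=np.cross([0,1,0],n); e1/=np.linalg.norm(e1); e2=np.cross(n,e1)
        (a,b),(w,hh),an=cv2.minAreaRect((np.c_[(t-ce)@e1,(t-ce)@e2]*1000).astype(np.float32))
        if w<hh: an-=90; w,hh=hh,w
        ax=np.cos(np.radians(an))*e1+np.sin(np.radians(an))*e2; ax*=np.sign(ax[0])
        out.append(ce+(a*e1+b*e2)/1000); print(len(t),'top',out[-1].round(4),'size',round(w,1),round(hh,1),'yaw',round(float(np.arctan2(ax[1],ax[0])),3))
    return n,out
def over(top,n=np.array([-.2449,-.060,.9677]),d=.0485): return top+n/np.linalg.norm(n)*d
E
python3 - <<'E'
from h import *
p,P,c,T=cloud("wrist"); n,o=tops(P); print(np.arctan2(-n[1],-n[0]),np.arccos(n[2]))
t=np.array([.5564,.3794,.0877]); Q=down(.24,-.252)
e=plan([(over(t,d=.12),Q),(over(t),Q)],-.3)
E
```

```text
1893 top [0.5558 0.3797 0.0876] size 70.2 33.8 yaw 0.239
1875 top [0.5867 0.2558 0.0876] size 70.4 34.0 yaw 0.271
1246 top [0.489  0.2969 0.0652] size 70.0 33.7 yaw 0.221
1262 top [0.5053 0.2321 0.0652] size 70.7 33.4 yaw 0.3
0.24026534674087685 0.2548914872666256
[[-0.3,-0.09,-0.49,0.79,0,0.45,0.01],[-0.3,-0.14,-0.49,0.78,0,0.45,0.01],[-0.3,-0.19,-0.5,0.78,0,0.46,0],[-0.3,-0.24,-0.49,0.75,0,0.45,0.01],[-0.3,0,0,0.9,0,0,0]]
[[-0.3,0,0,0.89,0,0,0]]
```

>>> arm_command(
  targets=[
    [-0.3,-0.09,-0.49,0.79,0,0.45,0.01],
    [-0.3,-0.14,-0.49,0.78,0,0.45,0.01],
    [-0.3,-0.19,-0.5,0.78,0,0.46,0],
    [-0.3,-0.24,-0.49,0.75,0,0.45,0.01],
    [-0.3,0,0,0.9,0,0,0],
  ],
)

```text
time: 14.2
tool_pos: [0.535, 0.375, 0.1682]
orientation: [-3.141, -0.253, 0.241]
ft_force: [0.5, -0.0, -0.5]
opening: 0.0554
gripper_force: 0.0
```

>>> arm_command(
  targets=[
    [-0.3,0,0,0.85,0,0,0],
    [-0.3,0,0,0,0,0,0],
  ],
)

```text
time: 14.45
tool_pos: [0.5435, 0.3755, 0.1338]
orientation: [3.14, -0.248, 0.24]
ft_force: [0.5, -0.6, 0.5]
opening: 0.0561
gripper_force: 0.0
```

>>> arm_command(
  targets=[
    [1,0,0,0,0,0,0],
    [1,0,0,0,0,0,0],
    [1,0,0,0,0,0,0],
    [1,0,0,0,0,0,0],
  ],
  force=40,
)

```text
time: 14.95
tool_pos: [0.5443, 0.3772, 0.1382]
orientation: [-3.141, -0.254, 0.241]
ft_force: [-2.3, -2.4, 7.5]
opening: 0.033
gripper_force: 42.2
```

```bash
cat >> h.py <<'E'
def place(b,start=None,zc=.2,zp=.098):
    s=r.sense(); p0=s['tool_pos']; q0=R.from_euler('xyz',s['orientation'])
    return plan([(p0+np.array([-.02,0,.105]),q0),([.5,.09,.235],down(.12)),(list(b)+[zc],down(CY)),(list(b)+[zp],down(CY))],1)
E
python3 - <<'E'
from h import *
s=r.sense();print(s['tool_pos'],s['orientation'],s['opening'],s['ft_force'])
place(bay(1,-1))
E
```

```text
[0.54425379 0.37723326 0.13817417] [-3.14082268 -0.25445375  0.24088982] 0.03304576564078794 [-2.3302086  -2.35276362  7.5453388 ]
[[1,0.06,-0.04,-0.89,0,0,0],[1,0.07,-0.04,-0.89,0,0,0],[1,0.06,-0.04,-0.88,0,0,0],[1,-0.28,0.85,-0.05,-0.01,-0.23,0.11],[1,-0.28,0.86,-0.04,-0.02,-0.22,0.11]]
[[1,-0.26,0.86,-0.03,-0.01,-0.23,0.1],[1,-0.25,0.87,-0.01,-0.02,-0.23,0.11],[1,-0.23,0.87,-0.01,-0.01,-0.23,0.11],[1,-0.23,0.87,0,-0.02,-0.22,0.11],[1,-0.21,0.88,0.01,-0.01,-0.23,0.1]]
[[1,-0.2,0.88,0.01,-0.02,-0.23,0.11],[1,0.09,0.91,0.09,0,0,0.04],[1,0.09,0.91,0.09,0,0,0.05],[1,0.1,0.91,0.09,0,0,0.04],[1,0.11,0.91,0.08,0,0,0.05]]
[[1,0.11,0.9,0.09,0,0,0.04],[1,0.12,0.91,0.09,0,0,0.05],[1,0.12,0.91,0.09,0,0,0.04],[1,0.13,0.9,0.09,0,0,0.05],[1,0.14,0.91,0.09,0,0,0.04]]
[[1,0.14,0.9,0.09,0,0,0.05],[1,0,0,0.85,0,0,0],[1,0,0,0.85,0,0,0],[1,0,0,0.85,0,0,0]]
```

>>> arm_command(
  targets=[
    [1,0.06,-0.04,-0.89,0,0,0],
    [1,0.07,-0.04,-0.89,0,0,0],
    [1,0.06,-0.04,-0.88,0,0,0],
    [1,-0.28,0.85,-0.05,-0.01,-0.23,0.11],
    [1,-0.28,0.86,-0.04,-0.02,-0.22,0.11],
  ],
)

```text
time: 15.58
tool_pos: [0.5174, 0.3048, 0.2404]
orientation: [-3.138, -0.19, 0.21]
ft_force: [-0.1, -0.6, -2.0]
opening: 0.0334
gripper_force: 41.0
```

>>> arm_command(
  targets=[
    [1,-0.26,0.86,-0.03,-0.01,-0.23,0.1],
    [1,-0.25,0.87,-0.01,-0.02,-0.23,0.11],
    [1,-0.23,0.87,-0.01,-0.01,-0.23,0.11],
    [1,-0.23,0.87,0,-0.02,-0.22,0.11],
    [1,-0.21,0.88,0.01,-0.01,-0.23,0.1],
  ],
)

```text
time: 16.2
tool_pos: [0.5024, 0.1247, 0.235]
orientation: [-3.14, -0.03, 0.135]
ft_force: [0.0, -1.0, -2.0]
opening: 0.0329
gripper_force: 41.0
```

>>> arm_command(
  targets=[
    [1,-0.2,0.88,0.01,-0.02,-0.23,0.11],
    [1,0.09,0.91,0.09,0,0,0.04],
    [1,0.09,0.91,0.09,0,0,0.05],
    [1,0.1,0.91,0.09,0,0,0.04],
    [1,0.11,0.91,0.08,0,0,0.05],
  ],
)

```text
time: 16.82
tool_pos: [0.5314, -0.0543, 0.2203]
orientation: [3.14, 0.001, 0.095]
ft_force: [1.1, -0.3, -2.0]
opening: 0.0333
gripper_force: 41.0
```

>>> arm_command(
  targets=[
    [1,0.11,0.9,0.09,0,0,0.04],
    [1,0.12,0.91,0.09,0,0,0.05],
    [1,0.12,0.91,0.09,0,0,0.04],
    [1,0.13,0.9,0.09,0,0,0.05],
    [1,0.14,0.91,0.09,0,0,0.04],
  ],
)

```text
time: 17.45
tool_pos: [0.5711, -0.2328, 0.2025]
orientation: [3.14, 0.001, 0.064]
ft_force: [1.1, 0.8, -2.4]
opening: 0.0332
gripper_force: 40.9
```

>>> arm_command(
  targets=[
    [1,0.14,0.9,0.09,0,0,0.05],
    [1,0,0,0,0,0,0],
  ],
)

```text
time: 17.7
tool_pos: [0.5788, -0.2692, 0.1985]
orientation: [3.14, 0.001, 0.055]
ft_force: [-0.7, 0.4, -1.0]
opening: 0.0332
gripper_force: 41.0
```

Run:
```python
from h import *
plan([(list(bay(1,-1))+[.100],down(CY))],1)
```

```text
[[1,0,-0.02,0.82,0,0,-0.01],[1,0.01,-0.01,0.82,0.01,0.01,0],[1,0,-0.02,0.82,0,0,-0.01]]
```

>>> arm_command(
  targets=[
    [1,0,-0.02,0.82,0,0,0],
    [1,0,-0.01,0.82,0,0,0],
    [1,0,-0.01,0.82,0,0,0],
    [1,0,0,0,0,0,0],
  ],
)

```text
time: 18.2
tool_pos: [0.5782, -0.2648, 0.0991]
orientation: [3.142, 0.003, 0.058]
ft_force: [-0.2, 0.3, -2.4]
opening: 0.033
gripper_force: 43.7
```

>>> arm_command(
  targets=[
    [-0.3,0,0,0,0,0,0],
    [-0.3,0,0,0,0,0,0],
    [-0.3,0,0,-0.6,0,0,0],
    [-0.3,0,0,-1,0,0,0],
    [-0.3,0,0,-1,0,0,0],
  ],
)

```text
time: 18.82
tool_pos: [0.5788, -0.2655, 0.2061]
orientation: [3.14, 0.001, 0.058]
ft_force: [-0.5, -0.2, -0.5]
opening: 0.0558
gripper_force: 0.0
```

```bash
cat >> h.py <<'E'
def fetch(t,yaw):
    s=r.sense(); p0=s['tool_pos']; print(p0,s['orientation'])
    t=np.array(t); Q=down(yaw,-.254); a=over(t,d=.13)
    return plan([([.51,.07,.22],down(.15)),(a,Q),(over(t,d=.050),Q)],-.3)
E
python3 - <<'E'
from h import *
p,P,c,T=cloud("wrist")
m=(np.abs(P[...,2]-.046)<.004)&(np.abs(P[...,0]-.58)<.06)&(np.abs(P[...,1]+.267)<.04); t=P[m]
print(m.sum(),t.mean(0),cv2.minAreaRect((t[:,:2]*1000).astype(np.float32)))
fetch([.5867,.2558,.0876],.25)
E
```

```text
3481 [ 0.58012482 -0.2663461   0.04666358] ((577.9229736328125, -266.6764831542969), (70.06333923339844, 33.5657844543457), 2.1737892627716064)
[ 0.58048212 -0.26635378  0.21183926] [ 3.13610353 -0.00531437  0.0577615 ]
[[-0.3,-0.14,-0.94,-0.03,0,0,-0.07],[-0.3,-0.13,-0.95,-0.03,0.01,-0.01,-0.08],[-0.3,-0.13,-0.95,-0.02,0,0,-0.07],[-0.3,-0.11,-0.94,-0.03,0.01,-0.01,-0.07],[-0.3,-0.1,-0.95,-0.03,0,0,-0.08]]
[[-0.3,-0.09,-0.95,-0.02,0.01,0,-0.07],[-0.3,-0.09,-0.95,-0.03,0,-0.01,-0.07],[-0.3,-0.07,-0.96,-0.02,0.01,0,-0.08],[-0.3,-0.06,-0.95,-0.02,0,-0.01,-0.07],[-0.3,0.35,-0.85,0.03,0.02,0.36,-0.14]]
[[-0.3,0.37,-0.83,0.05,0.02,0.37,-0.15],[-0.3,0.38,-0.84,0.08,0.01,0.36,-0.14],[-0.3,0.4,-0.82,0.09,0.02,0.37,-0.14],[-0.3,0.4,-0.81,0.12,0.02,0.36,-0.14],[-0.3,0,0,0.67,0,0,0]]
[[-0.3,0,0,0.66,0,0,0],[-0.3,0.01,0,0.67,0,0,0]]
```

>>> arm_command(
  targets=[
    [-0.3,-0.14,-0.94,-0.03,0,0,-0.07],
    [-0.3,-0.13,-0.95,-0.03,0.01,0,-0.08],
    [-0.3,-0.13,-0.95,-0.02,0,0,-0.07],
    [-0.3,-0.11,-0.94,-0.03,0.01,0,-0.07],
    [-0.3,-0.1,-0.95,-0.03,0,0,-0.08],
  ],
)

```text
time: 19.5
tool_pos: [0.5395, -0.0777, 0.2105]
orientation: [-3.14, 0.0, 0.109]
ft_force: [0.3, -0.5, 0.5]
opening: 0.0557
gripper_force: 0.0
```

>>> arm_command(
  targets=[
    [-0.3,-0.09,-0.95,-0.02,0.01,0,-0.07],
    [-0.3,-0.09,-0.95,-0.03,0,0,-0.07],
    [-0.3,-0.07,-0.96,-0.02,0.01,0,-0.08],
    [-0.3,-0.06,-0.95,-0.02,0,0,-0.07],
    [-0.3,0.35,-0.85,0.03,0.02,0.36,-0.14],
  ],
)

```text
time: 20.12
tool_pos: [0.5171, 0.1079, 0.2137]
orientation: [-3.135, -0.051, 0.17]
ft_force: [-0.0, -0.4, 0.2]
opening: 0.0554
gripper_force: 0.0
```

>>> arm_command(
  targets=[
    [-0.3,0.37,-0.83,0.05,0.02,0.37,-0.15],
    [-0.3,0.38,-0.84,0.08,0.01,0.36,-0.14],
    [-0.3,0.4,-0.82,0.09,0.02,0.37,-0.14],
    [-0.3,0.4,-0.81,0.12,0.02,0.36,-0.14],
    [-0.3,0,0,0,0,0,0],
  ],
)

```text
time: 20.75
tool_pos: [0.553, 0.2503, 0.2086]
orientation: [-3.137, -0.255, 0.251]
ft_force: [-1.0, -0.3, -0.9]
opening: 0.0556
gripper_force: 0.0
```

Run:
```python
from h import *
s=r.sense();print(s['tool_pos'],s['orientation'])
p,P,c,T=cloud("wrist"); n,o=tops(P)
d=min(o,key=lambda q:np.hypot(*(q[:2]-[.5867,.2558])))
plan([(over(d,d=.05),down(.25,-.254))],-.3)
```

```text
[0.55304849 0.25027079 0.20863333] [-3.13653156 -0.25460232  0.25059997]
4430 top [0.5866 0.256  0.0876] size 70.1 33.9 yaw 0.267
2963 top [0.5068 0.233  0.0657] size 66.8 33.8 yaw 0.302
328 top [0.4842 0.2826 0.0625] size 53.2 7.7 yaw 0.204
[[-0.3,0.04,0.02,0.95,-0.02,0,0],[-0.3,0.03,0.02,0.94,-0.01,0.01,0]]
```

>>> arm_command(
  targets=[
    [-0.3,0.04,0.02,0.95,-0.02,0,0],
    [-0.3,0.03,0.02,0.94,-0.01,0,0],
    [-0.3,0,0,0,0,0,0],
  ],
)

```text
time: 21.18
tool_pos: [0.5738, 0.2512, 0.1339]
orientation: [-3.141, -0.249, 0.247]
ft_force: [-0.2, 0.6, 0.8]
opening: 0.0557
gripper_force: 0.0
```

>>> arm_command(
  targets=[
    [1,0,0,0,0,0,0],
    [1,0,0,0,0,0,0],
    [1,0,0,0,0,0,0],
    [1,0,0,0,0,0,0],
  ],
)

```text
time: 21.68
tool_pos: [0.5749, 0.2525, 0.1377]
orientation: [-3.141, -0.255, 0.248]
ft_force: [-3.2, -3.7, 7.9]
opening: 0.0335
gripper_force: 41.5
```

Run:
```python
from h import *
s=r.sense();p=s['tool_pos'];print(p,s['orientation'],s['opening'],s['ft_force'])
n=np.array([-.2449,-.060,.9677]);n/=np.linalg.norm(n);v=p-np.array([.5866,.256,.0876]);print('d',v@n,(v-n*(v@n)).round(4))
print(bay(1,1))
place(bay(1,1),zp=.1)
```

```text
[0.57491198 0.25250359 0.13774619] [-3.14098283 -0.25545187  0.24814604] 0.03349779286017673 [-3.21847244 -3.65577186  7.94289164]
d 0.05159815218119996 [ 0.0009 -0.0004  0.0002]
[ 0.57525874 -0.20239637]
[[1,0.06,-0.04,-0.89,0,0,0],[1,0.07,-0.04,-0.88,0,0,0],[1,0.06,-0.04,-0.89,0,0,0],[1,-0.57,0.9,-0.1,-0.03,-0.46,0.23],[1,-0.55,0.92,-0.06,-0.03,-0.45,0.23]]
[[1,-0.53,0.93,-0.03,-0.03,-0.46,0.23],[1,-0.49,0.95,0.02,-0.03,-0.46,0.22],[1,0.12,0.94,0.11,0,0,0.06],[1,0.13,0.93,0.11,0,0,0.05],[1,0.14,0.93,0.11,0,0,0.06]]
[[1,0.15,0.94,0.1,0,0,0.06],[1,0.15,0.93,0.11,0,0,0.05],[1,0.16,0.93,0.11,0,0,0.06],[1,0.17,0.93,0.11,0,0,0.05],[1,0.17,0.93,0.11,0,0,0.06]]
[[1,0,0,0.83,0,0,0],[1,0,0,0.84,0,0,0],[1,0,0,0.83,0,0,0]]
```

>>> arm_command(
  targets=[
    [1,0.06,-0.04,-0.89,0,0,0],
    [1,0.07,-0.04,-0.88,0,0,0],
    [1,0.06,-0.04,-0.89,0,0,0],
    [1,-0.57,0.9,-0.1,-0.03,-0.46,0.23],
    [1,-0.55,0.92,-0.06,-0.03,-0.45,0.23],
  ],
)

```text
time: 22.3
tool_pos: [0.5267, 0.1704, 0.2382]
orientation: [-3.137, -0.126, 0.183]
ft_force: [0.6, 0.1, -2.4]
opening: 0.0329
gripper_force: 40.8
```

>>> arm_command(
  targets=[
    [1,-0.53,0.93,-0.03,-0.03,-0.46,0.23],
    [1,-0.49,0.95,0.02,-0.03,-0.46,0.22],
    [1,0.12,0.94,0.11,0,0,0.06],
    [1,0.13,0.93,0.11,0,0,0.05],
    [1,0.14,0.93,0.11,0,0,0.06],
  ],
)

```text
time: 22.92
tool_pos: [0.528, -0.0205, 0.2207]
orientation: [3.141, 0.001, 0.097]
ft_force: [-0.1, -0.7, -1.8]
opening: 0.0332
gripper_force: 40.8
```

>>> arm_command(
  targets=[
    [1,0.15,0.94,0.1,0,0,0.06],
    [1,0.15,0.93,0.11,0,0,0.05],
    [1,0.16,0.93,0.11,0,0,0.06],
    [1,0.17,0.93,0.11,0,0,0.05],
    [1,0.17,0.93,0.11,0,0,0.06],
  ],
)

```text
time: 23.55
tool_pos: [0.575, -0.2037, 0.199]
orientation: [3.141, 0.002, 0.057]
ft_force: [0.8, 0.9, -1.2]
opening: 0.0333
gripper_force: 40.8
```

>>> arm_command(
  targets=[
    [1,0,0,0,0,0,0],
    [1,0,0,0,0,0,0],
  ],
)

```text
time: 23.8
tool_pos: [0.5746, -0.2021, 0.1987]
orientation: [-3.142, 0.003, 0.058]
ft_force: [-0.2, 0.7, -2.7]
opening: 0.0332
gripper_force: 40.8
```

Run:
```python
from h import *
s=r.sense();print(s['tool_pos'],s['orientation'])
plan([(list(bay(1,1))+[.100],down(CY))],1)
```

```text
[ 0.5746457  -0.20210309  0.19867434] [-3.14156333e+00  2.55886759e-03  5.76711827e-02]
[[1,0.01,0,0.82,0,0.01,0],[1,0,0.01,0.82,0,0,0],[1,0.01,0,0.83,0,0.01,0]]
```

Then fetch the middle cell b. I'll plan the next approach after release.

>>> arm_command(
  targets=[
    [1,0,0,0.82,0,0,0],
    [1,0,0,0.82,0,0,0],
    [1,0,0,0.82,0,0,0],
    [1,0,0,0,0,0,0],
  ],
)

```text
time: 24.3
tool_pos: [0.5743, -0.2014, 0.0989]
orientation: [-3.141, 0.004, 0.059]
ft_force: [0.1, -0.5, -2.0]
opening: 0.0329
gripper_force: 43.1
```

>>> arm_command(
  targets=[
    [-0.3,0,0,0,0,0,0],
    [-0.3,0,0,0,0,0,0],
    [-0.3,0,0,-0.6,0,0,0],
    [-0.3,0,0,-1,0,0,0],
    [-0.3,0,0,-1,0,0,0],
  ],
)

```text
time: 24.92
tool_pos: [0.5749, -0.2024, 0.2057]
orientation: [3.141, 0.002, 0.058]
ft_force: [0.3, -1.0, 1.1]
opening: 0.0554
gripper_force: 0.0
```

```bash
cat >> h.py <<'E'
def chk():
    p,P,c,T=cloud("wrist"); L=(P[...,:2]-C)@np.array([[np.cos(CY),-np.sin(CY)],[np.sin(CY),np.cos(CY)]])
    m=(np.abs(P[...,2]-.046)<.004)&(np.abs(L[...,0])<.088)&(np.abs(L[...,1])<.06)
    k,lab=cv2.connectedComponents(m.astype(np.uint8))
    for i in range(1,k):
        t=L[lab==i]
        if len(t)>300: print('cell in case frame',len(t),cv2.minAreaRect((t*1000).astype(np.float32)))
E
python3 - <<'E'
from h import *
chk(); fetch([.5053,.2321,.0652],.27)
E
```

```text
cell in case frame 3506 ((43.625240325927734, 32.07879638671875), (69.45454406738281, 34.0048828125), 0.00804349035024643)
cell in case frame 3457 ((40.03229904174805, -28.119495391845703), (70.62447357177734, 34.35252380371094), 2.0577821731567383)
[ 0.57664031 -0.20307706  0.21124088] [ 3.13783664 -0.00458765  0.05790414]
[[-0.3,-0.16,-0.86,-0.03,0,0,-0.08],[-0.3,-0.15,-0.87,-0.03,0.01,-0.01,-0.08],[-0.3,-0.14,-0.87,-0.03,0,0,-0.09],[-0.3,-0.12,-0.87,-0.03,0,-0.01,-0.08],[-0.3,-0.12,-0.87,-0.03,0.01,0,-0.08]]
[[-0.3,-0.11,-0.87,-0.03,0,0,-0.08],[-0.3,-0.1,-0.87,-0.03,0,-0.01,-0.09],[-0.3,-0.09,-0.87,-0.03,0.01,0,-0.08],[-0.3,-0.07,-0.79,0.15,0.02,0.36,-0.17],[-0.3,-0.05,-0.79,0.14,0.02,0.37,-0.17]]
[[-0.3,-0.04,-0.8,0.15,0.02,0.36,-0.17],[-0.3,-0.03,-0.79,0.14,0.03,0.36,-0.17],[-0.3,-0.02,-0.79,0.15,0.02,0.37,-0.17],[-0.3,0,0,0.67,0,0,0],[-0.3,0,0.01,0.66,0,0,0]]
[[-0.3,0,0,0.67,0,0,0]]
```

>>> arm_command(
  targets=[
    [-0.3,-0.16,-0.86,-0.03,0,0,-0.08],
    [-0.3,-0.15,-0.87,-0.03,0.01,0,-0.08],
    [-0.3,-0.14,-0.87,-0.03,0,0,-0.09],
    [-0.3,-0.12,-0.87,-0.03,0,0,-0.08],
    [-0.3,-0.12,-0.87,-0.03,0.01,0,-0.08],
  ],
)

```text
time: 25.6
tool_pos: [0.5332, -0.0305, 0.2107]
orientation: [-3.139, 0.001, 0.115]
ft_force: [1.5, 0.8, 0.2]
opening: 0.0554
gripper_force: 0.0
```

>>> arm_command(
  targets=[
    [-0.3,-0.11,-0.87,-0.03,0,0,-0.08],
    [-0.3,-0.1,-0.87,-0.03,0,0,-0.09],
    [-0.3,-0.09,-0.87,-0.03,0.01,0,-0.08],
    [-0.3,-0.07,-0.79,0.15,0.02,0.36,-0.17],
    [-0.3,-0.05,-0.79,0.14,0.02,0.37,-0.17],
  ],
)

```text
time: 26.22
tool_pos: [0.4935, 0.1332, 0.2032]
orientation: [-3.134, -0.103, 0.198]
ft_force: [0.5, 0.5, 0.4]
opening: 0.0556
gripper_force: 0.0
```

>>> arm_command(
  targets=[
    [-0.3,-0.04,-0.8,0.15,0.02,0.36,-0.17],
    [-0.3,-0.03,-0.79,0.14,0.03,0.36,-0.17],
    [-0.3,-0.02,-0.79,0.15,0.02,0.37,-0.17],
    [-0.3,0,0,0,0,0,0],
  ],
)

```text
time: 26.72
tool_pos: [0.4709, 0.2262, 0.1856]
orientation: [-3.137, -0.253, 0.271]
ft_force: [0.5, -0.0, -0.5]
opening: 0.0554
gripper_force: 0.0
```

Run:
```python
from h import *
s=r.sense();print(s['tool_pos'],s['orientation'])
p,P,c,T=cloud("wrist"); n,o=tops(P)
d=min(o,key=lambda q:np.hypot(*(q[:2]-[.5053,.2321])))
plan([(over(d,d=.05),down(.27,-.254))],-.3)
```

```text
[0.47094271 0.22616324 0.18557836] [-3.13661519 -0.25263909  0.2706772 ]
4388 top [0.4888 0.297  0.0651] size 69.4 34.2 yaw 0.22
4475 top [0.5047 0.2327 0.0651] size 69.8 33.4 yaw 0.302
[[-0.3,0.03,0.02,0.94,-0.02,0.01,0],[-0.3,0.03,0.02,0.94,-0.01,0,0]]
```

>>> arm_command(
  targets=[
    [-0.3,0.03,0.02,0.94,-0.02,0,-0.1],
    [-0.3,0.03,0.02,0.94,-0.01,0,-0.1],
    [-0.3,0,0,0,0,0,0],
  ],
)

```text
time: 27.15
tool_pos: [0.4924, 0.2281, 0.1118]
orientation: [3.135, -0.249, 0.295]
ft_force: [-0.6, -0.8, 0.1]
opening: 0.055
gripper_force: 0.0
```

>>> arm_command(
  targets=[
    [1,0,0,0,0,0,0],
    [1,0,0,0,0,0,0],
    [1,0,0,0,0,0,0],
    [1,0,0,0,0,0,0],
  ],
)

```text
time: 27.65
tool_pos: [0.493, 0.2291, 0.1149]
orientation: [3.135, -0.254, 0.297]
ft_force: [-3.3, -3.3, 9.3]
opening: 0.033
gripper_force: 41.2
```

Run:
```python
from h import *
s=r.sense();p=s['tool_pos'];print(p,s['orientation'],s['opening'],s['ft_force'])
n=np.array([-.2449,-.060,.9677]);n/=np.linalg.norm(n);v=p-np.array([.5047,.2327,.0651]);print('d',v@n,(v-n*(v@n)).round(4))
print(bay(-1,1))
place(bay(-1,1),zp=.1)
```

```text
[0.49296731 0.22909925 0.11490251] [ 3.13498885 -0.25445586  0.29673317] 0.03297322830716585 [-3.28105518 -3.28073905  9.31005712]
d 0.05128277238983645 [ 0.0008 -0.0005  0.0002]
[ 0.48640582 -0.20751105]
[[1,0.07,-0.04,-0.89,0,0,0],[1,0.06,-0.05,-0.88,0,0,0],[1,0.07,-0.04,-0.89,0,0,0],[1,-0.07,0.88,-0.11,-0.03,-0.46,0.31],[1,-0.03,0.89,-0.1,-0.03,-0.45,0.32]]
[[1,0,0.88,-0.1,-0.03,-0.46,0.31],[1,0.03,0.89,-0.09,-0.02,-0.45,0.31],[1,-0.15,0.92,0.11,0,0,0.06],[1,-0.15,0.92,0.11,0,0,0.05],[1,-0.14,0.92,0.11,0,0,0.06]]
[[1,-0.13,0.92,0.1,0,0,0.06],[1,-0.13,0.92,0.11,0,0,0.05],[1,-0.12,0.92,0.11,0,0,0.06],[1,-0.11,0.93,0.11,0,0,0.05],[1,-0.1,0.92,0.11,0,0,0.06]]
[[1,0,0,0.83,0,0,0],[1,0,0,0.83,0,0,0],[1,0,0,0.84,0,0,0]]
```

>>> arm_command(
  targets=[
    [1,0.07,-0.04,-0.89,0,0,0],
    [1,0.06,-0.05,-0.88,0,0,0],
    [1,0.07,-0.04,-0.89,0,0,0],
    [1,-0.07,0.88,-0.11,-0.03,-0.46,0.31],
    [1,-0.03,0.89,-0.1,-0.03,-0.45,0.32],
  ],
)

```text
time: 28.28
tool_pos: [0.4862, 0.159, 0.2272]
orientation: [-3.139, -0.125, 0.207]
ft_force: [0.9, 0.6, -2.8]
opening: 0.0335
gripper_force: 41.3
```

>>> arm_command(
  targets=[
    [1,0,0.88,-0.1,-0.03,-0.46,0.31],
    [1,0.03,0.89,-0.09,-0.02,-0.45,0.31],
    [1,-0.15,0.92,0.11,0,0,0.06],
    [1,-0.15,0.92,0.11,0,0,0.05],
    [1,-0.14,0.92,0.11,0,0,0.06],
  ],
)

```text
time: 28.9
tool_pos: [0.4946, -0.0227, 0.2207]
orientation: [-3.141, 0.001, 0.097]
ft_force: [0.2, 1.1, -2.7]
opening: 0.0333
gripper_force: 41.3
```

>>> arm_command(
  targets=[
    [1,-0.13,0.92,0.1,0,0,0.06],
    [1,-0.13,0.92,0.11,0,0,0.05],
    [1,-0.12,0.92,0.11,0,0,0.06],
    [1,-0.11,0.93,0.11,0,0,0.05],
    [1,-0.1,0.92,0.11,0,0,0.06],
  ],
)

```text
time: 29.52
tool_pos: [0.486, -0.2085, 0.1992]
orientation: [3.141, 0.001, 0.057]
ft_force: [0.1, -0.3, -2.0]
opening: 0.033
gripper_force: 41.3
```

>>> arm_command(
  targets=[
    [1,0,0,0,0,0,0],
    [1,0,0,0,0,0,0],
  ],
)

```text
time: 29.78
tool_pos: [0.4861, -0.2069, 0.1989]
orientation: [-3.141, 0.001, 0.057]
ft_force: [0.4, 0.7, -2.6]
opening: 0.0332
gripper_force: 41.3
```

Run:
```python
from h import *
s=r.sense();print(s['tool_pos'],s['orientation'])
plan([(list(bay(-1,1))+[.100],down(CY))],1)
```

```text
[ 0.48608576 -0.20691713  0.19889918] [-3.14131055e+00  1.47174386e-03  5.74666656e-02]
[[1,0,0.01,0.82,0,0,0],[1,0.01,0,0.83,0,0.01,0],[1,0,0.01,0.82,0,0,0]]
```

>>> arm_command(
  targets=[
    [1,0,0.01,0.82,0,0,0],
    [1,0,0,0.82,0,0,0],
    [1,0,0,0.82,0,0,0],
    [1,0,0,0,0,0,0],
  ],
)

```text
time: 30.28
tool_pos: [0.486, -0.2066, 0.0992]
orientation: [-3.14, 0.003, 0.059]
ft_force: [-0.9, 0.0, -2.1]
opening: 0.0332
gripper_force: 43.0
```

>>> arm_command(
  targets=[
    [-0.1,0,0,0,0,0,0],
    [-0.1,0,0,0,0,0,0],
    [-0.1,0,0,-0.6,0,0,0],
    [-0.1,0,0,-1,0,0,0],
    [-0.3,0,0,-1,0,0,0],
  ],
)

```text
time: 30.9
tool_pos: [0.4862, -0.2076, 0.2059]
orientation: [3.142, 0.001, 0.058]
ft_force: [0.3, 0.3, -0.9]
opening: 0.0555
gripper_force: 0.0
```

Run:
```python
from h import *
chk(); fetch([.4888,.297,.0651],.225)
```

```text
cell in case frame 4961 ((43.54407501220703, 32.24587631225586), (69.62845611572266, 34.059078216552734), 0.015743885189294815)
cell in case frame 4947 ((40.05356979370117, -27.791751861572266), (69.98075866699219, 34.32743835449219), 1.8538236618041992)
cell in case frame 3539 ((-44.873878479003906, 32.0400505065918), (34.011497497558594, 70.30856323242188), 89.76097106933594)
[ 0.48791511 -0.20836084  0.21084786] [ 3.13784632 -0.00478507  0.0579036 ]
[[-0.3,0.12,-0.86,-0.03,0,0,-0.08],[-0.3,0.13,-0.87,-0.03,0.01,-0.01,-0.08],[-0.3,0.14,-0.86,-0.03,0,0,-0.09],[-0.3,0.15,-0.86,-0.03,0,-0.01,-0.08],[-0.3,0.16,-0.86,-0.03,0.01,0,-0.08]]
[[-0.3,0.16,-0.85,-0.03,0,0,-0.08],[-0.3,0.18,-0.86,-0.03,0,-0.01,-0.09],[-0.3,0.19,-0.85,-0.03,0.01,0,-0.08],[-0.3,-0.08,-0.94,0.12,0.01,0.3,-0.09],[-0.3,-0.08,-0.93,0.12,0.01,0.31,-0.09]]
[[-0.3,-0.07,-0.94,0.12,0.01,0.3,-0.09],[-0.3,-0.06,-0.94,0.11,0.01,0.3,-0.09],[-0.3,-0.05,-0.94,0.12,0.02,0.3,-0.08],[-0.3,-0.05,-0.94,0.11,0.01,0.31,-0.09],[-0.3,0,0,0.67,0,0,0]]
[[-0.3,0,0,0.67,0,0,0],[-0.3,0,0,0.66,0,0,0]]
```

>>> arm_command(
  targets=[
    [-0.3,0.12,-0.86,-0.03,0,0,-0.08],
    [-0.3,0.13,-0.87,-0.03,0.01,0,-0.08],
    [-0.3,0.14,-0.86,-0.03,0,0,-0.09],
    [-0.3,0.15,-0.86,-0.03,0,0,-0.08],
    [-0.3,0.16,-0.86,-0.03,0.01,0,-0.08],
  ],
)

```text
time: 31.58
tool_pos: [0.5004, -0.0324, 0.2108]
orientation: [-3.139, 0.001, 0.115]
ft_force: [-0.2, -0.5, -0.7]
opening: 0.0556
gripper_force: 0.0
```

>>> arm_command(
  targets=[
    [-0.3,0.16,-0.85,-0.03,0,0,-0.08],
    [-0.3,0.18,-0.86,-0.03,0,0,-0.09],
    [-0.3,0.19,-0.85,-0.03,0.01,0,-0.08],
    [-0.3,-0.08,-0.94,0.12,0.01,0.3,-0.09],
    [-0.3,-0.08,-0.93,0.12,0.01,0.31,-0.09],
  ],
)

```text
time: 32.2
tool_pos: [0.4905, 0.1449, 0.2052]
orientation: [-3.135, -0.086, 0.175]
ft_force: [0.5, 0.0, 0.0]
opening: 0.0554
gripper_force: 0.0
```

>>> arm_command(
  targets=[
    [-0.3,-0.07,-0.94,0.12,0.01,0.3,-0.09],
    [-0.3,-0.06,-0.94,0.11,0.01,0.3,-0.09],
    [-0.3,-0.05,-0.94,0.12,0.02,0.3,-0.08],
    [-0.3,-0.05,-0.94,0.11,0.01,0.31,-0.09],
    [-0.3,0,0,0,0,0,0],
  ],
)

```text
time: 32.83
tool_pos: [0.4544, 0.2919, 0.1864]
orientation: [-3.136, -0.254, 0.226]
ft_force: [0.8, -0.9, -0.2]
opening: 0.0557
gripper_force: 0.0
```

Run:
```python
from h import *
s=r.sense();print(s['tool_pos'],s['orientation'])
p,P,c,T=cloud("wrist"); n,o=tops(P)
d=min(o,key=lambda q:np.hypot(*(q[:2]-[.4888,.297])))
plan([(over(d,d=.05),down(.222,-.254))],-.3)
```

```text
[0.45440361 0.29185597 0.18639673] [-3.13615061 -0.25369751  0.2261034 ]
4457 top [0.4887 0.2973 0.0651] size 70.1 33.8 yaw 0.218
[[-0.3,0.02,0.01,0.63,-0.01,0,0.01],[-0.3,0.03,0.02,0.64,-0.02,0,0],[-0.3,0.02,0.01,0.63,-0.01,0.01,0.01]]
```

>>> arm_command(
  targets=[
    [-0.2,0.02,0.01,0.63,-0.01,0,0],
    [-0.2,0.03,0.02,0.64,-0.02,0,0],
    [-0.2,0.02,0.01,0.63,-0.01,0,0],
    [-0.2,0,0,0,0,0,0],
  ],
)

```text
time: 33.38
tool_pos: [0.477, 0.2924, 0.1124]
orientation: [3.14, -0.251, 0.222]
ft_force: [-1.4, -0.0, 0.6]
opening: 0.0512
gripper_force: 0.0
```

>>> arm_command(
  targets=[
    [1,0,0,0,0,0,0],
    [1,0,0,0,0,0,0],
    [1,0,0,0,0,0,0],
    [1,0,0,0,0,0,0],
  ],
)

```text
time: 33.88
tool_pos: [0.4771, 0.2935, 0.1146]
orientation: [3.141, -0.254, 0.223]
ft_force: [-2.0, -4.5, 8.3]
opening: 0.0336
gripper_force: 41.1
```

Run:
```python
from h import *
s=r.sense();p=s['tool_pos'];print(p,s['orientation'],s['opening'],s['ft_force'])
n=np.array([-.2449,-.060,.9677]);n/=np.linalg.norm(n);v=p-np.array([.4887,.2973,.0651]);print('d',v@n,(v-n*(v@n)).round(4))
print(bay(-1,-1))
place(bay(-1,-1),zp=.1)
```

```text
[0.47714442 0.29349714 0.11456584] [ 3.14131908 -0.25427454  0.22285278] 0.03364656088303844 [-1.97130413 -4.5278285   8.29832198]
d 0.05092573531514898 [ 0.0009 -0.0007  0.0002]
[ 0.49014126 -0.27240363]
[[1,0.06,-0.04,-0.89,0,0,0],[1,0.07,-0.03,-0.89,0,0,0],[1,0.06,-0.04,-0.88,0,0,0],[1,0,0.87,-0.07,-0.02,-0.3,0.12],[1,0.02,0.86,-0.06,-0.01,-0.31,0.12]]
[[1,0.02,0.87,-0.06,-0.02,-0.3,0.13],[1,0.04,0.86,-0.07,-0.01,-0.3,0.12],[1,0.06,0.87,-0.06,-0.02,-0.31,0.12],[1,0.06,0.86,-0.06,-0.01,-0.3,0.12],[1,-0.13,0.9,0.09,0,0,0.04]]
[[1,-0.13,0.89,0.08,0,0,0.05],[1,-0.12,0.9,0.09,0,0,0.04],[1,-0.12,0.9,0.09,0,0,0.05],[1,-0.11,0.9,0.09,0,0,0.04],[1,-0.11,0.9,0.08,0,0,0.05]]
[[1,-0.1,0.9,0.09,0,0,0.04],[1,-0.09,0.91,0.09,0,0,0.05],[1,-0.09,0.9,0.08,0,0,0.04],[1,-0.08,0.9,0.09,0,0,0.05],[1,0,0,0.83,0,0,0]]
[[1,0,0,0.84,0,0,0],[1,0,0,0.83,0,0,0]]
```

>>> arm_command(
  targets=[
    [1,0.06,-0.04,-0.89,0,0,0],
    [1,0.07,-0.03,-0.89,0,0,0],
    [1,0.06,-0.04,-0.88,0,0,0],
    [1,0,0.87,-0.07,-0.02,-0.3,0.12],
    [1,0.02,0.86,-0.06,-0.01,-0.31,0.12],
  ],
)

```text
time: 34.5
tool_pos: [0.4712, 0.2254, 0.2245]
orientation: [-3.138, -0.168, 0.19]
ft_force: [0.0, 0.8, -3.0]
opening: 0.0331
gripper_force: 40.9
```

>>> arm_command(
  targets=[
    [1,0.02,0.87,-0.06,-0.02,-0.3,0.13],
    [1,0.04,0.86,-0.07,-0.01,-0.3,0.12],
    [1,0.06,0.87,-0.06,-0.02,-0.31,0.12],
    [1,0.06,0.86,-0.06,-0.01,-0.3,0.12],
    [1,-0.13,0.9,0.09,0,0,0.04],
  ],
)

```text
time: 35.12
tool_pos: [0.4997, 0.0529, 0.2309]
orientation: [-3.142, -0.0, 0.115]
ft_force: [0.6, 0.2, -2.0]
opening: 0.0332
gripper_force: 40.9
```

>>> arm_command(
  targets=[
    [1,-0.13,0.89,0.08,0,0,0.05],
    [1,-0.12,0.9,0.09,0,0,0.04],
    [1,-0.12,0.9,0.09,0,0,0.05],
    [1,-0.11,0.9,0.09,0,0,0.04],
    [1,-0.11,0.9,0.08,0,0,0.05],
  ],
)

```text
time: 35.75
tool_pos: [0.4936, -0.1282, 0.2133]
orientation: [3.141, 0.001, 0.083]
ft_force: [0.2, -0.5, -1.6]
opening: 0.0334
gripper_force: 40.9
```

>>> arm_command(
  targets=[
    [1,-0.1,0.9,0.09,0,0,0.04],
    [1,-0.09,0.91,0.09,0,0,0.05],
    [1,-0.09,0.9,0.08,0,0,0.04],
    [1,-0.08,0.9,0.09,0,0,0.05],
    [1,0,0,0,0,0,0],
  ],
)

```text
time: 36.38
tool_pos: [0.4897, -0.274, 0.1991]
orientation: [3.141, 0.001, 0.055]
ft_force: [-0.4, -0.1, -2.0]
opening: 0.033
gripper_force: 40.9
```

Run:
```python
from h import *
s=r.sense();print(s['tool_pos'],s['orientation'])
plan([(list(bay(-1,-1))+[.100],down(CY))],1)
```

```text
[ 0.4897446  -0.27396557  0.19910568] [3.14110474e+00 8.47262924e-04 5.52558010e-02]
[[1,0,-0.01,0.83,0,0,-0.01],[1,0.01,-0.02,0.82,0,0,0],[1,0,-0.01,0.83,0,0.01,-0.01]]
```

>>> arm_command(
  targets=[
    [1,0,-0.01,0.82,0,0,0],
    [1,0,-0.01,0.82,0,0,0],
    [1,0,0,0.82,0,0,0],
    [1,0,0,0,0,0,0],
  ],
)

```text
time: 36.88
tool_pos: [0.4896, -0.2703, 0.0995]
orientation: [-3.14, 0.003, 0.058]
ft_force: [0.5, -0.5, -1.0]
opening: 0.0334
gripper_force: 41.9
```

>>> arm_command(
  targets=[
    [-0.1,0,0,0,0,0,0],
    [-0.1,0,0,0,0,0,0],
    [-0.1,0,0,-0.6,0,0,0],
    [-0.1,0,0,-1,0,0,0],
    [-0.1,0,0,-1,0,0,0],
  ],
)

```text
time: 37.5
tool_pos: [0.49, -0.2713, 0.2065]
orientation: [3.141, 0.001, 0.058]
ft_force: [-0.0, 0.5, 1.0]
opening: 0.0471
gripper_force: 0.0
```

>>> arm_command(
  targets=[
    [-0.1,0.5,-0.4,-0.8,0,0,0],
    [-0.1,0.5,-0.4,-0.8,0,0,0],
    [1,0,0,-0.5,0,0,0],
    [1,0,0,0,0,0,0],
  ],
)

```text
time: 38.0
tool_pos: [0.5287, -0.2371, 0.2904]
orientation: [3.14, -0.002, 0.058]
ft_force: [-0.1, -0.3, -0.7]
opening: 0.0113
gripper_force: 0.0
```

Run:
```python
from h import *
chk(); p,P,c,T=cloud("wrist"); print(r.sense()['tool_pos'])
L=(P[...,:2]-C)@np.array([[np.cos(CY),-np.sin(CY)],[np.sin(CY),np.cos(CY)]]); Z=P[...,2]
for sg in (1,-1):
    m=(np.abs(L[...,0])<.07)&(L[...,1]*sg>.09)&(L[...,1]*sg<.14)&(Z>.03)&(Z<.12)
    y=L[...,1][m]*sg; z=Z[m]; k=np.polyfit(z,y,1); print(sg,m.sum(),'panel slope',k,'z',z.min(),z.max(),'y',y.min(),y.max())
cv2.imwrite("pics/w4.png",cv2.cvtColor(p,cv2.COLOR_RGB2BGR))
```

```text
cell in case frame 2307 ((42.69021224975586, 32.11690139770508), (33.925567626953125, 69.22339630126953), 89.73246765136719)
cell in case frame 2294 ((40.03235626220703, -28.104944229125977), (70.04228973388672, 33.92070770263672), 2.286051034927368)
cell in case frame 1796 ((-44.7770881652832, 31.831008911132812), (34.146812438964844, 69.50347137451172), 89.96565246582031)
cell in case frame 1785 ((-44.605194091796875, -32.07929229736328), (34.05107116699219, 69.52384185791016), 89.82025146484375)
[ 0.52787551 -0.23707771  0.28816991]
1 4193 panel slope [0.16451264 0.11215127] z 0.030070154204935917 0.0822806835997093 y 0.11667408098081336 0.12899582682758126
-1 3920 panel slope [0.08392231 0.11340989] z 0.0300186134110913 0.08633958857000407 y 0.11546129041745506 0.12433224553538764
```

View pics/w4.png

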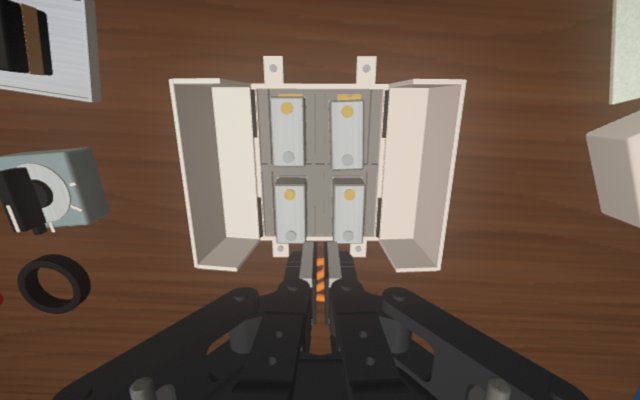

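All four cells stand in their bays, in the case frame at about (±43,±32) mm; the far right one is 4 mm off, which is within limits. Covers stand open at (205,170) and (430,170). Next I fold the left cover with the shut fingers.

```bash
cat >> h.py <<'E'
def fold(sg,s=.062,a=.0145,th=np.r_[np.arange(1.75,.0,-.15),-.0],out=.01,tip=.073,press=.002):
    w=[]
    Rz=np.array([[np.cos(CY),-np.sin(CY)],[np.sin(CY),np.cos(CY)]])
    def P3(y,z): return list(C+Rz@np.array([0,sg*y]))+[z+tip]
    t=th[0]; y0=.073-(s*np.cos(t)-.046*np.sin(t))+a; z0=.016+s*np.sin(t)+.046*np.cos(t)
    w+= [P3(y0+.02,.16),P3(y0+out,z0)]
    for t in th: w.append(P3(.073-(s*np.cos(t)-.046*np.sin(t))+a,.016+s*np.sin(t)+.046*np.cos(t)))
    w.append(P3(.073-s+a,.062-press)); w.append(P3(.073-s+a,.062+.06))
    return [(q,down(CY)) for q in w]
E
python3 - <<'E'
from h import *
w=fold(1); print(w[0][0],w[1][0],w[-2][0])
plan(w,1)
E
```

```text
[np.float64(0.5232858495729718), np.float64(-0.07385612241456485), 0.23299999999999998] [np.float64(0.5238605327763884), np.float64(-0.08383959571876667), np.float64(0.14180781014630744)] [np.float64(0.5312345578312875), np.float64(-0.21194214307428533), 0.133]
[[1,0.02,-0.82,0.28,0,0,0],[1,0.03,-0.81,0.27,0,0,0],[1,0.02,-0.82,0.28,0,0.01,0],[1,0.03,-0.81,0.27,0,0,0],[1,0.02,-0.82,0.28,0,0,0]]
[[1,0,0.08,0.76,0,0,0],[1,0,0.09,0.76,0,0,0],[1,0,0.08,0.76,0,0,0],[1,0,0.25,0,0,0,0],[1,0,0.21,-0.2,0,0,0]]
[[1,0,0.24,-0.16,0,0,0],[1,0,0.26,-0.12,0,0,0],[1,0,0.28,-0.09,0,0,0],[1,0,0.29,-0.04,0,0,0],[1,0,0.29,0.01,0,0,0]]
[[1,0,0.28,0.04,0,0,0],[1,0,0.28,0.09,0,0,0],[1,0,0.26,0.13,0,0,0],[1,0,0.24,0.16,0,0,0],[1,0,0.21,0.2,0,0,0]]
[[1,0,0.12,0.15,0,0,0],[1,0,0,0.05,0,0,0],[1,0,0,-0.78,0,0,0],[1,0,0,-0.77,0,0,0]]
```

>>> arm_command(
  targets=[
    [1,0.02,-0.82,0.28,0,0,0],
    [1,0.03,-0.81,0.27,0,0,0],
    [1,0.02,-0.82,0.28,0,0,0],
    [1,0.03,-0.81,0.27,0,0,0],
    [1,0.02,-0.82,0.28,0,0,0],
  ],
)

```text
time: 38.72
tool_pos: [0.5229, -0.0731, 0.232]
orientation: [-3.141, 0.003, 0.057]
ft_force: [0.6, -0.9, 0.6]
opening: -0.0002
gripper_force: 0.0
```

>>> arm_command(
  targets=[
    [1,0,0.08,0.76,0,0,0],
    [1,0,0.09,0.76,0,0,0],
    [1,0,0.08,0.76,0,0,0],
    [1,0,0.25,0,0,0,0],
    [1,0,0.21,-0.2,0,0,0],
  ],
)

```text
time: 39.35
tool_pos: [0.5249, -0.103, 0.1505]
orientation: [-3.141, 0.002, 0.057]
ft_force: [-0.5, 1.5, 0.0]
opening: -0.0002
gripper_force: 0.6
```

>>> arm_command(
  targets=[
    [1,0,0.24,-0.16,0,0,0],
    [1,0,0.26,-0.12,0,0,0],
    [1,0,0.28,-0.09,0,0,0],
  ],
)

```text
time: 39.72
tool_pos: [0.5273, -0.1343, 0.166]
orientation: [3.141, -0.0, 0.058]
ft_force: [-0.3, 2.4, 0.2]
opening: 0.0
gripper_force: 0.7
```

Contact force is small and as expected, so I'll go on.

>>> arm_command(
  targets=[
    [1,0,0.29,-0.04,0,0,0],
    [1,0,0.29,0.01,0,0,0],
    [1,0,0.28,0.04,0,0,0],
    [1,0,0.28,0.09,0,0,0],
  ],
)

```text
time: 40.22
tool_pos: [0.5299, -0.1801, 0.1611]
orientation: [3.141, 0.0, 0.058]
ft_force: [-0.1, -0.4, 4.8]
opening: 0.0001
gripper_force: 2.1
```

>>> arm_command(
  targets=[
    [1,0,0.26,0.13,0,0,0],
    [1,0,0.24,0.16,0,0,0],
    [1,0,0.21,0.2,0,0,0],
    [1,0,0.12,0.15,0,0,0],
    [1,0,0,0,0,0,0],
  ],
)

```text
time: 40.85
tool_pos: [0.5312, -0.2124, 0.1347]
orientation: [-3.141, 0.002, 0.057]
ft_force: [-0.5, 0.3, 0.5]
opening: -0.0
gripper_force: 0.5
```

Run:
```python
from h import *
s=r.sense();print(s['tool_pos'],s['ft_force'])
```

```text
[ 0.5312069  -0.2124441   0.13469705] [-0.53246318  0.34889178  0.53311253]
```

>>> arm_command(
  targets=[
    [1,0,0,0.06,0,0,0],
    [1,0,0,0,0,0,0],
  ],
)

```text
time: 41.1
tool_pos: [0.5313, -0.2124, 0.1344]
orientation: [3.141, 0.002, 0.058]
ft_force: [-8.7, -2.4, 22.8]
opening: -0.0003
gripper_force: 11.6
```

Run:
```python
from h import *
s=r.sense();print(s['tool_pos'],s['ft_force'])
e=plan([(s['tool_pos']+[0,0,.1],down(CY))],1); print()
plan(fold(-1),1,start=e)
```

```text
[ 0.53131873 -0.21235317  0.13442683] [-8.67721761 -2.39583851 22.82094813]
[[1,0,0,-0.83,0,0,0],[1,0,0,-0.84,0,0.01,0],[1,0,0,-0.83,0,0,0]]

[[1,0,0.94,0.01,0,0,0],[1,0,0.95,0.01,0,0,0],[1,0,0.94,0,0,0,0],[1,-0.01,0.95,0.01,0,0,0],[1,0,0.94,0.01,0,0,0]]
[[1,0,-0.08,0.76,0,0,0],[1,0,-0.08,0.76,0,0,0],[1,0,-0.09,0.76,0,0,0],[1,0,-0.25,0,0,0,0],[1,0,-0.21,-0.2,0,0,0]]
[[1,0,-0.24,-0.16,0,0,0],[1,0,-0.26,-0.12,0,0,0],[1,0,-0.28,-0.09,0,0,0],[1,0,-0.28,-0.04,0,0,0],[1,0,-0.29,0,0,0,0]]
[[1,0,-0.29,0.05,0,0,0],[1,0,-0.28,0.09,0,0,0],[1,0,-0.25,0.12,0,0,0],[1,0.01,-0.24,0.17,0,0,0],[1,0,-0.21,0.2,0,0,0]]
[[1,0,-0.13,0.15,0,0,0],[1,0,0,0.05,0,0,0],[1,0,0,-0.78,0,0,0],[1,0,0.01,-0.77,0,0,0]]
```

Pressed with 23 N at the shut height, so the left cover is shut. Now the right cover.

>>> arm_command(
  targets=[
    [1,0,0,-0.83,0,0,0],
    [1,0,0,-0.84,0,0,0],
    [1,0,0,-0.83,0,0,0],
    [1,0,0.94,0.01,0,0,0],
    [1,0,0.95,0.01,0,0,0],
  ],
)

```text
time: 41.72
tool_pos: [0.5359, -0.2878, 0.2321]
orientation: [-3.141, 0.002, 0.059]
ft_force: [0.7, 0.1, -0.3]
opening: -0.0001
gripper_force: 0.0
```

>>> arm_command(
  targets=[
    [1,0,0.94,0,0,0,0],
    [1,0,0.95,0.01,0,0,0],
    [1,0,0.94,0.01,0,0,0],
    [1,0,-0.08,0.76,0,0,0],
    [1,0,-0.08,0.76,0,0,0],
  ],
)

```text
time: 42.35
tool_pos: [0.5416, -0.394, 0.169]
orientation: [-3.141, 0.002, 0.057]
ft_force: [-0.1, 0.3, -0.2]
opening: 0.0001
gripper_force: 0.0
```

>>> arm_command(
  targets=[
    [1,0,-0.09,0.76,0,0,0],
    [1,0,-0.25,0,0,0,0],
    [1,0,-0.21,-0.2,0,0,0],
    [1,0,-0.24,-0.16,0,0,0],
    [1,0,-0.26,-0.12,0,0,0],
  ],
)

```text
time: 42.98
tool_pos: [0.5402, -0.3523, 0.1616]
orientation: [3.139, -0.001, 0.058]
ft_force: [-0.2, -5.0, 4.5]
opening: -0.0001
gripper_force: 2.3
```

>>> arm_command(
  targets=[
    [1,0,-0.28,-0.09,0,0,0],
    [1,0,-0.28,-0.04,0,0,0],
    [1,0,-0.29,0,0,0,0],
  ],
)

```text
time: 43.35
tool_pos: [0.5386, -0.3188, 0.1676]
orientation: [3.138, -0.003, 0.058]
ft_force: [-2.4, -2.6, 21.0]
opening: -0.0004
gripper_force: 8.9
```

Run:
```python
from h import *
p,P,c,T=cloud("scene"); cv2.imwrite("pics/s5.png",cv2.resize(cv2.cvtColor(p[50:230,150:400],cv2.COLOR_RGB2BGR),None,fx=3,fy=3)); s=r.sense(); print(s['tool_pos'],s['ft_force'],s['torque'])
```

```text
[ 0.53861159 -0.31743175  0.16749548] [-1.94587459 -1.29110254 22.03243933] [-0.01724545  0.34112365  0.04161036]
```

View pics/s5.png

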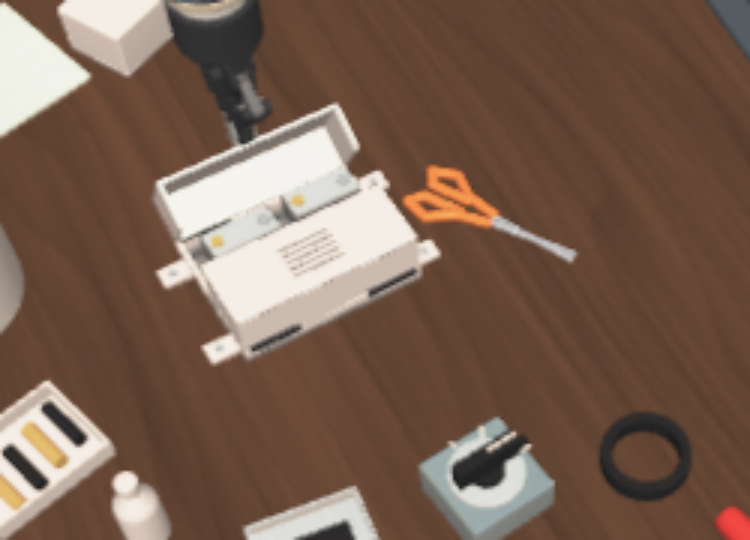

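Left cover is flat and shut in the picture, and the right one is about half folded with the finger on its outside. The hinge torque, about 0.24 Nm, matches the left cover's, so I'll continue.

>>> arm_command(
  targets=[
    [1,0,-0.3,0,0,0,0],
    [1,0,-0.28,0.09,0,0,0],
  ],
)

```text
time: 43.65
tool_pos: [0.5367, -0.2944, 0.1621]
orientation: [3.141, -0.0, 0.057]
ft_force: [-0.2, 0.6, 4.8]
opening: -0.0004
gripper_force: 2.3
```

>>> arm_command(
  targets=[
    [1,0,-0.25,0.14,0,0,0],
    [1,0,-0.24,0.17,0,0,0],
    [1,0,-0.21,0.2,0,0,0],
    [1,0,-0.13,0.15,0,0,0],
    [1,0,0,0,0,0,0],
  ],
)

```text
time: 44.28
tool_pos: [0.5343, -0.2613, 0.1347]
orientation: [-3.141, 0.002, 0.058]
ft_force: [-0.1, 3.9, 4.8]
opening: -0.0002
gripper_force: 2.6
```

>>> arm_command(
  targets=[
    [1,0,0,0.08,0,0,0],
    [1,0,0,0,0,0,0],
  ],
)

```text
time: 44.52
tool_pos: [0.5344, -0.2614, 0.1343]
orientation: [-3.141, 0.001, 0.058]
ft_force: [-10.8, 10.6, 37.5]
opening: -0.0001
gripper_force: 18.9
```

>>> arm_command(
  targets=[
    [1,0,-0.3,-0.9,0,0,0],
    [1,0,-0.3,-1,0,0,0],
    [1,0,0,-1,0,0,0],
    [-1,0,0,-1,0,0,0],
    [-1,0,0,0,0,0,0],
  ],
)

```text
time: 45.15
tool_pos: [0.5338, -0.2383, 0.2901]
orientation: [3.139, -0.003, 0.058]
ft_force: [-0.6, -0.1, 0.1]
opening: 0.0359
gripper_force: 0.0
```

Run:
```python
from h import *
p,P,c,T=cloud("wrist"); L=(P[...,:2]-C)@np.array([[np.cos(CY),-np.sin(CY)],[np.sin(CY),np.cos(CY)]])
for sg in (1,-1):
    m=(np.abs(L[...,0])<.08)&(L[...,1]*sg>.008)&(L[...,1]*sg<.066)&(P[...,2]>.04)&(P[...,2]<.1)
    k=np.polyfit(L[...,1][m]*sg,P[...,2][m],1); print(sg,m.sum(),'theta~',-k[0],'z seam',k[1])
p,P,c,T=cloud("scene")
X,Y,Z=P[...,0],P[...,1],P[...,2]
m=(Z>.06)&(Z<.09)&(X>.42)&(X<.56)&(Y>-.01)&(Y<.13); print('bar',cv2.minAreaRect((P[m][:,:2]*1000).astype(np.float32)))
s=r.sense();print(s['tool_pos'])
a=[.493,.0665]
e=plan([([.493,.0665,.24],down(.134)),(a+[.127],down(.134))],-1)
```

```text
1 8628 theta~ 0.0007680444097117298 z seam 0.0610702815360134
-1 8613 theta~ -0.00034212493720699053 z seam 0.0610578837260736
bar ((490.45751953125, 68.93535614013672), (69.85719299316406, 16.64122772216797), 5.870288372039795)
[ 0.53282039 -0.23784609  0.28678698]
[[-1,-0.06,-0.85,0.13,0,0,-0.06],[-1,-0.06,-0.85,0.13,0,0,-0.06],[-1,-0.04,-0.85,0.13,0,0,-0.06],[-1,-0.04,-0.85,0.13,0,0.01,-0.06],[-1,-0.04,-0.86,0.13,0,0,-0.06]]
[[-1,-0.02,-0.85,0.13,0,0,-0.06],[-1,-0.02,-0.85,0.13,0,0,-0.07],[-1,-0.01,-0.85,0.13,0,0,-0.06],[-1,-0.01,-0.86,0.13,0,0,-0.06],[-1,0,0,0.94,0,0,0]]
[[-1,0,0,0.95,0,0,0],[-1,0.01,0.01,0.94,0,0,0]]
```

Both covers are flat (0.001 rad) at 61 mm, and the selector is still off. Now I turn it to 60°.

>>> arm_command(
  targets=[
    [-1,-0.06,-0.85,0.13,0,0,-0.06],
    [-1,-0.06,-0.85,0.13,0,0,-0.06],
    [-1,-0.04,-0.85,0.13,0,0,-0.06],
    [-1,-0.04,-0.85,0.13,0,0,-0.06],
    [-1,-0.04,-0.86,0.13,0,0,-0.06],
  ],
)

```text
time: 45.88
tool_pos: [0.51, -0.0677, 0.2596]
orientation: [-3.141, 0.004, 0.1]
ft_force: [0.5, 0.0, -0.9]
opening: 0.0856
gripper_force: 0.0
```

>>> arm_command(
  targets=[
    [-1,-0.02,-0.85,0.13,0,0,-0.06],
    [-1,-0.02,-0.85,0.13,0,0,-0.07],
    [-1,-0.01,-0.85,0.13,0,0,-0.06],
    [-1,-0.01,-0.86,0.13,0,0,-0.06],
    [-1,0,0,0,0,0,0],
  ],
)

```text
time: 46.5
tool_pos: [0.492, 0.068, 0.2389]
orientation: [-3.141, 0.005, 0.137]
ft_force: [0.6, -0.8, 0.9]
opening: 0.0853
gripper_force: 0.0
```

Run:
```python
from h import *
p,P,c,T=cloud("wrist"); X,Y,Z=P[...,0],P[...,1],P[...,2]
m=(Z>.06)&(Z<.09)&(X>.42)&(X<.56)&(Y>-.01)&(Y<.13); print('bar',cv2.minAreaRect((P[m][:,:2]*1000).astype(np.float32)))
m=(Z>.03)&(Z<.045)&(X>.42)&(X<.56)&(Y>-.0)&(Y<.13); print('sel',cv2.minAreaRect((P[m][:,:2]*1000).astype(np.float32)))
s=r.sense();print(s['tool_pos'],s['orientation'])
a=[.493,.0665]
e=plan([(a+[.127],down(.134))],-1)
print();plan([(a+[.127],down(.134+1.057),1)],1,start=e)
```

```text
bar ((493.76617431640625, 66.33348083496094), (61.82786178588867, 13.760324478149414), 7.711233139038086)
sel ((494.013916015625, 66.38603973388672), (83.4590835571289, 84.0749740600586), 7.5519232749938965)
[0.49240717 0.06698427 0.2392669 ] [-3.14143283  0.00389024  0.1360038 ]
[[-1,0.01,0,0.94,0,0.01,0],[-1,0,0.01,0.93,0,0.01,0.01],[-1,0.01,0,0.94,0,0.01,0]]

[[1,0,0,0,0,0,-0.95],[1,0,0,0,0,0,-0.94],[1,0,0,0,0,0,-0.95],[1,0,0,0,0,0,-0.94],[1,0,0,0,0,0,-0.95]]
[[1,0,0,0,0,0,-0.94],[1,0,0,0,0,0,-0.95],[1,0,0,0,0,0,-0.95]]
```

>>> arm_command(
  targets=[
    [-1,0.02,0,0.94,0,0,0],
    [-1,0,0,0.93,0,0,0],
    [-1,0,0,0.94,0,0,0],
    [-1,0,0,0,0,0,0],
  ],
)

```text
time: 47.05
tool_pos: [0.4924, 0.0657, 0.1259]
orientation: [-3.141, 0.007, 0.133]
ft_force: [1.3, 0.1, 0.2]
opening: 0.0855
gripper_force: 0.0
```

>>> arm_command(
  targets=[
    [1,0,0,0,0,0,0],
    [1,0,0,0,0,0,0],
    [1,0,0,0,0,0,0],
    [1,0,0,0,0,0,0],
    [1,0,0,0,0,0,0],
  ],
)

```text
time: 47.68
tool_pos: [0.4939, 0.0674, 0.129]
orientation: [-3.14, 0.0, 0.134]
ft_force: [-1.7, 8.4, 9.7]
opening: 0.0136
gripper_force: 41.9
```

>>> arm_command(
  targets=[
    [1,0,0,0,0,0,-0.95],
    [1,0,0,0,0,0,-0.94],
    [1,0,0,0,0,0,-0.95],
    [1,0,0,0,0,0,-0.94],
    [1,0,0,0,0,0,-0.95],
  ],
)

```text
time: 48.3
tool_pos: [0.4939, 0.0675, 0.129]
orientation: [-3.14, -0.001, 0.799]
ft_force: [-3.8, 10.1, 8.8]
opening: 0.0131
gripper_force: 41.8
```

>>> arm_command(
  targets=[
    [1,0,0,0,0,0,-0.94],
    [1,0,0,0,0,0,-0.95],
    [1,0,0,0,0,0,-0.9],
    [1,0,0,0,0,0,0],
    [1,0,0,0,0,0,0],
  ],
)

```text
time: 48.92
tool_pos: [0.4939, 0.0675, 0.129]
orientation: [-3.141, -0.001, 1.184]
ft_force: [-4.0, 10.0, 9.1]
opening: 0.0128
gripper_force: 41.8
```

>>> arm_command(
  targets=[
    [-1,0,0,0,0,0,0],
    [-1,0,0,0,0,0,0],
    [-1,0,0,0,0,0,0],
    [-1,0,0,-0.9,0,0,0],
    [-1,0,0,-0.9,0,0,0],
  ],
)

```text
time: 49.55
tool_pos: [0.4937, 0.0664, 0.2008]
orientation: [-3.14, 0.001, 1.184]
ft_force: [-0.0, -0.5, -0.9]
opening: 0.0852
gripper_force: 0.0
```

>>> arm_command(
  targets=[
    [-1,0,0,-0.9,0,0,0],
    [-1,0,0,-0.4,0,0,0],
    [-1,0,0,0,0,0,0],
  ],
)

```text
time: 49.92
tool_pos: [0.4941, 0.0665, 0.2523]
orientation: [-3.142, 0.0, 1.184]
ft_force: [-0.0, -0.3, 0.1]
opening: 0.0852
gripper_force: 0.0
```

Run:
```python
from h import *
p,P,c,T=cloud("wrist"); X,Y,Z=P[...,0],P[...,1],P[...,2]
m=(Z>.06)&(Z<.09)&(X>.42)&(X<.56)&(Y>-.01)&(Y<.13); print('bar',m.sum(),cv2.minAreaRect((P[m][:,:2]*1000).astype(np.float32)))
cv2.imwrite("pics/w6.png",cv2.cvtColor(p,cv2.COLOR_RGB2BGR))
p,d=r.snapshot("scene"); cv2.imwrite("pics/s6.png",cv2.cvtColor(p,cv2.COLOR_RGB2BGR))
```

```text
bar 1152 ((492.10107421875, 63.077945709228516), (70.58566284179688, 13.402074813842773), 68.1973648071289)
```

View pics/s6.png

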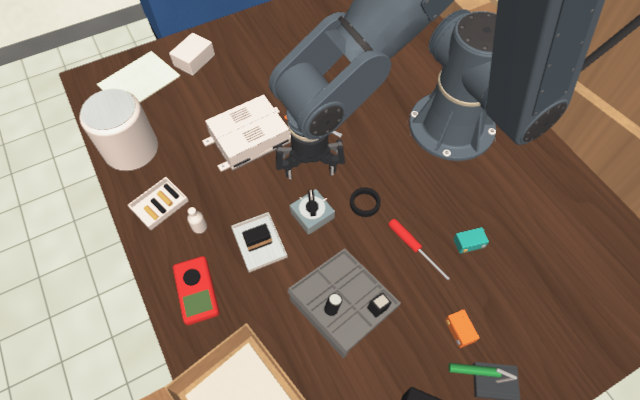

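View pics/w6.png

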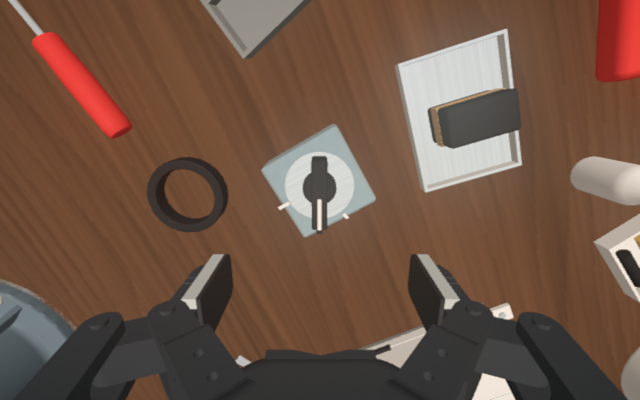

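The scene shows both covers shut at (247,130), the pack in the tray at (257,237), only the relay and capacitor left in the bin, and the bystanders in place. The bar is at 60.6°, with its nose on the 60° mark at (319,222) in the wrist view. Handing in.

```bash
python3 -c "
from rig import r
print(r.sign_off())"
```

```text
the job is handed in; nothing more can be done
None
```

The job is handed in, with no verdict returned: the old pack is in the tray, all four cells stand in their bays, both covers are shut, and the selector measures 60.6°.

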